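Return the containers to their spill trays

TASK

Put the two brown bottles, the white square bottle and the little sample vial that stand out on the open worktop in front of you back in place (not the stock along the wall), each upright and flat on the floor of the spill tray that matches it in shape and size: the square bottle in the square tray, and the round ones in the round trays, big in big, middle in middle, small in small, each within its rim. Do not tip any of them over, and leave the two beakers standing where they are.

Things in the scene. Friction and masses are not known exactly. Their poses are not given: they have to be found in the camera images.
- amber_bottle: The big round brown glass bottle with a black screw cap, closed, upright: body 60 mm in diameter up to 118 mm, then the cap, 37 mm in diameter, up to 140 mm. About 0.3 kg. Origin: centre of the underside; z up. Can be gripped by the cap from above.
- small_bottle: The small round brown glass bottle with a black screw cap, closed, upright: body 44 mm in diameter up to 80 mm, then the cap, 28 mm in diameter, up to 95 mm. About 0.12 kg. Origin: centre of the underside; z up. Can be gripped by the cap from above.
- square_bottle: The white square plastic bottle with a round blue screw cap, closed, upright: body 56 mm by 56 mm with rounded corners, up to 89 mm, cap 42 mm in diameter from 93 to 110 mm. About 0.3 kg. Origin: centre of the underside; z up. x and y are square to its sides. Can be gripped by the cap from above.
- vial: The clear round glass sample vial with a white cap, closed, upright: 25 mm in diameter, 57 mm high; the cap, 20 mm in diameter, is the part from 46 to 57 mm. About 0.02 kg. Origin: centre of the underside; z up.
- tray_large: The largest round spill tray: inside 76 mm, outside 82 mm in diameter. Fixed to the worktop. Origin: centre of the underside, on the worktop; z up. Floor 4 mm above the worktop, rim 3 mm thick with its top 10 mm above the worktop. Same grey plastic as the other trays.
- tray_medium: The middle-sized round spill tray: inside 60 mm, outside 66 mm in diameter. Fixed to the worktop. Origin: centre of the underside, on the worktop; z up. Floor 4 mm above the worktop, rim 3 mm thick with its top 10 mm above the worktop. Same grey plastic as the other trays.
- tray_small: The smallest round spill tray: inside 41 mm, outside 47 mm in diameter. Fixed to the worktop. Origin: centre of the underside, on the worktop; z up. Floor 4 mm above the worktop, rim 3 mm thick with its top 10 mm above the worktop. Same grey plastic as the other trays.
- tray_square: The square spill tray: inside 74 mm, outside 80 mm a side. x and y are square to its sides. Fixed to the worktop. Origin: centre of the underside, on the worktop; z up. Floor 4 mm above the worktop, rim 3 mm thick with its top 10 mm above the worktop. Same grey plastic as the other trays.
- beaker_large: A bystander, not to be moved: clear open beaker, 52 mm in diameter, 68 mm high, loose, light. Origin: centre of the underside; z up.
- beaker_medium: A bystander, not to be moved: clear open beaker, 44 mm in diameter, 56 mm high, loose, light. Origin: centre of the underside; z up.
Mind the look-alikes: they are no part of the job. Of the things that look like the vial, take the one that is nearest to the robot's base at the start. What is shaped like the square_bottle but yellow is not meant.

How it is judged:
By the outcome, as a careful person would: the job done as asked, in the order asked, and still so for the second after the job is handed in, with the robot touching nothing.
It also fails if it takes over 112 s, if anything falls off the work surface, if the arm or the gripper's body presses on something with over 40 N, if the wrist force passes 120 N, or if a joint passes its speed limit or range.

ROBOT

A 6-joint arm with a two-finger parallel gripper is mounted at the origin on a cart in front of the work surface, level with it; the furniture and walls round the work are solid. World frame = base frame: x ahead of the robot, y to its left, z up, the work surface at z = 0. Lengths are in mm, angles in rad, forces in N, time in s.
With the tool pointing down it reaches from about 250 to 725 mm from the base axis. Payload 9.7 kg.
Tool frame: the origin (TCP) lies at the very end of the fingers, on their centre line; the grasp point (between the pads) lies 19 mm behind it; z points along the fingers, y is the direction in which the jaws open and shut (so a half turn about z gives the same grasp; the last joint's range is limited). The gripper opens to 85 mm and grips with 20 to 120 N. Pads are 22 mm wide; open, the fingers measure 114 mm over their backs; the gripper's body (76 mm by 85 mm) begins 54 mm behind the grasp point. The pads swing forward as they close: fully open they stand 13 mm farther back than shut.
Start: joints at [-1.171, 0.087, 0.176, 1.66, 0, 1.571], TCP at [214.076, -506.624, 200.284] pointing down, gripper open.
Joint ranges: [-3.13, 3.13], [-0.85, 1.81], [-1.15, 1.24], [-2.2, 2.28], [-1.44, 1.52], [-3.14, 3.14]. Speed limits (rad/s): [2.22, 2.22, 2.57, 3.14, 3.14, 3.14].

INTERFACE

Orientations are given as a 3x3 rotation matrix whose columns are the frame's x, y, z axes.
In Python, from cell import sensors, grab_frame, workorder gives the robot as it stands. The module is installed in compiled form; this text tells all that it offers.
- The arm moves only by the shell command python3 -m creep 'ROWS' [FORCE]. ROWS is a JSON object of lists of equal length, an entry for each row: "linear": the shift along the tool's x, y, z normalised to -1 to 1, where 1 is 10 cm, a list of three; "roll": the turn about the tool's z normalised to -1 to 1, where 1 is 180 degrees; "grip": the gripper's target within -1 to 1 (fully open at 1, half-way at 0, shut at -1). A call has 1 to 12 rows; each row shifts and turns the commanded pose from where the row before left it, along the tool's axes as they then stand; what a row does not reach is not made up. A row lasts 1/10 s, in which the tool goes at most 50 mm and 8.59 degrees, less where a joint would pass 70% of its speed; a pose out of reach is approached as far as the arm can. A call with a number of a shift or a turn outside -1 to 1 is refused whole. A call with a gripper value outside its range is refused whole. The fingers move at their own pace and stop on an object; FORCE is the grip in N (left out, the last holds). Time passes only in rows, so rows that do not move let the fingers close. It gives the time, the measured TCP pose, the force and the opening at its end, in the units of the state.
- sensors.state(): the state, without advancing time (a new reading comes with each control period).
- grab_frame(name): name is "scene" or "top" or "wrist"; returns a dict with "frame" (400x640x3 uint8, red, green, blue), "range_z" (400x640 float32, mm along the optical axis (not along the pixel's ray), 0 where there is no reading), "fx", "fy", "cx", "cy" (pixels), "dist_coeffs" ([k1, k2, p1, p2, k3] as OpenCV has them; the pictures are not rectified), "world_to_cam" (4x4, takes a point from world to camera coordinates); the wrist camera has in their place "hand_eye" (4x4, takes a point from camera to tool coordinates, whose origin is the TCP and whose axes are the flange's). Camera axes: x right, y up, looking along -z (the intrinsics and any distortion apply to the point x, -y, -z); pixel columns grow to the right and rows downward; lengths in mm; the calibration is good to about 2 mm. A picture is of the moment at which its call begins: read the wrist's pose just before it.
- workorder.hand_in(): hands the job in, once; it reports no verdict.
The state is a dict: "time_s": time; "qpos": joint angles; "joint_vel": joint speeds; "joint_efforts": joint torques, N m; "position": TCP position; "orientation": TCP orientation; "ft_force": force on the tool from outside, world axes, zero at the start; "torque": the same for the moment, N m; "opening": opening from 0.0 (shut) to 1.0 (fully open).
Only numpy, scipy, OpenCV 4.12 (cv2) and the standard library are available. Lean on these libraries where they do the work, as an engineer would, in place of code of your own. Each camera call takes 0.05 s, during which the arm holds its last target.

## Working session

There is one attempt and no reset: what is moved stays moved. The work goes in short steps, Python scripts to look and compute and a shell command to move; the robot and the scene stay as the last step left them, time stands still between calls to the robot, and variables do not carry over. Pictures are saved under pics/ and viewed, and the job is handed in when it is done.

```bash
mkdir -p pics; ls
python3 - <<'E'
from cell import sensors, grab_frame
import cv2
s=sensors.state(); print(s['time_s'],s['position'],s['orientation'],s['opening'],s['ft_force'])
for n in ['scene','top','wrist']:
    f=grab_frame(n); cv2.imwrite(f'pics/{n}0.png',f['frame'][:,:,::-1])
    print(n,f['fx'],f['fy'],f['cx'],f['cy'],f['dist_coeffs'],f.get('world_to_cam',f.get('hand_eye')))
    import numpy as np; np.savez(f'{n}0.npz',**f)
E
```

```text
pics
0.0 [ 213.99341222 -506.37449959  199.56667294] [[ 9.21131589e-01  3.89251005e-01 -5.01016388e-04]
 [ 3.89251327e-01 -9.21130745e-01  1.24724222e-03]
 [ 2.39886877e-05 -1.34389550e-03 -9.99999097e-01]] 0.999764473029732 [ 0.38160467 -0.03719341 -0.38865859]
scene 447.6780050053499 447.6780050053499 318.30262016186265 202.91255991911075 [-0.13069698  0.          0.          0.          0.        ] [[-7.97213253e-01 -6.03622912e-01 -9.50841264e-03  4.42678565e+02]
 [ 4.34453477e-01 -5.84582408e-01  6.85210613e-01 -2.60196938e+02]
 [-4.19167276e-01  5.42128019e-01  7.28282916e-01 -9.01476003e+02]
 [ 0.00000000e+00  0.00000000e+00  0.00000000e+00  1.00000000e+00]]
top 386.2881956601577 386.2881956601577 318.7813466447282 201.24251307031403 [0.01944862 0.         0.         0.         0.        ] [[-2.11866904e-02 -9.99775480e-01 -3.38136263e-04  8.35763776e+00]
 [ 9.97136094e-01 -2.11553153e-02  7.26089701e-02 -5.54116517e+02]
 [-7.25998212e-02  1.20117590e-03  9.97360428e-01 -1.25070430e+03]
 [ 0.00000000e+00  0.00000000e+00  0.00000000e+00  1.00000000e+00]]
wrist 293.6028377295314 293.6028377295314 322.5332330203573 201.4493324584362 [-0.05565431  0.          0.          0.          0.        ] [[-6.71916206e-04  9.51435162e-01  3.07848471e-01  7.78885741e+01]
 [ 9.99999669e-01  4.97987375e-04  6.43541559e-04 -5.49126914e-01]
 [ 4.58983416e-04  3.07848802e-01 -9.51435181e-01 -1.74356313e+02]
 [ 0.00000000e+00  0.00000000e+00  0.00000000e+00  1.00000000e+00]]
```

View pics/scene0.png

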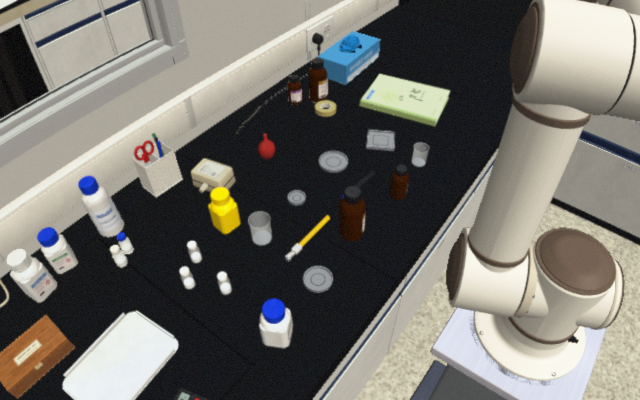

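View pics/top0.png

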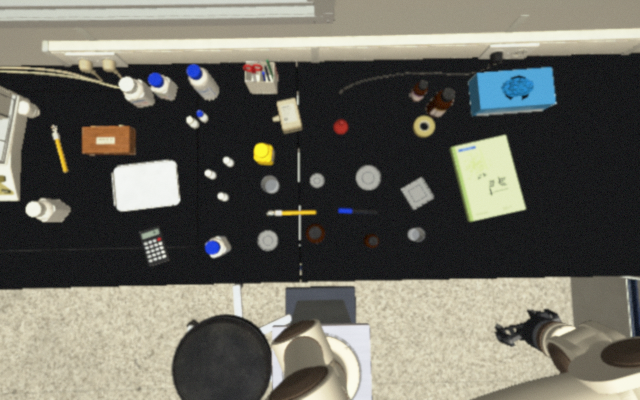

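View pics/wrist0.png

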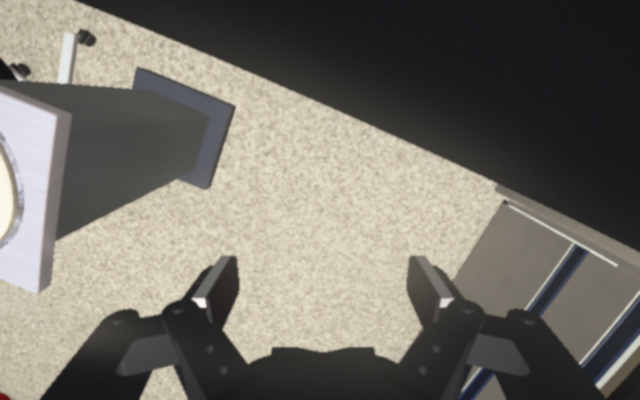

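Run:
```python
import numpy as np,cv2
t=np.load('top0.npz')['frame'][:,:,::-1]
c=t[135:265,190:350]; cv2.imwrite('pics/topL.png',cv2.resize(c,None,fx=5,fy=5,interpolation=cv2.INTER_CUBIC)[:600])
c=t[145:265,300:440]; cv2.imwrite('pics/topR.png',cv2.resize(c,None,fx=5,fy=5,interpolation=cv2.INTER_CUBIC)[:600])
s=np.load('scene0.npz')['frame'][:,:,::-1]
c=s[200:320,100:260]; cv2.imwrite('pics/sceneV.png',cv2.resize(c,None,fx=5,fy=5,interpolation=cv2.INTER_CUBIC)[:600])
```

```text
(no output)
```

View pics/topL.png

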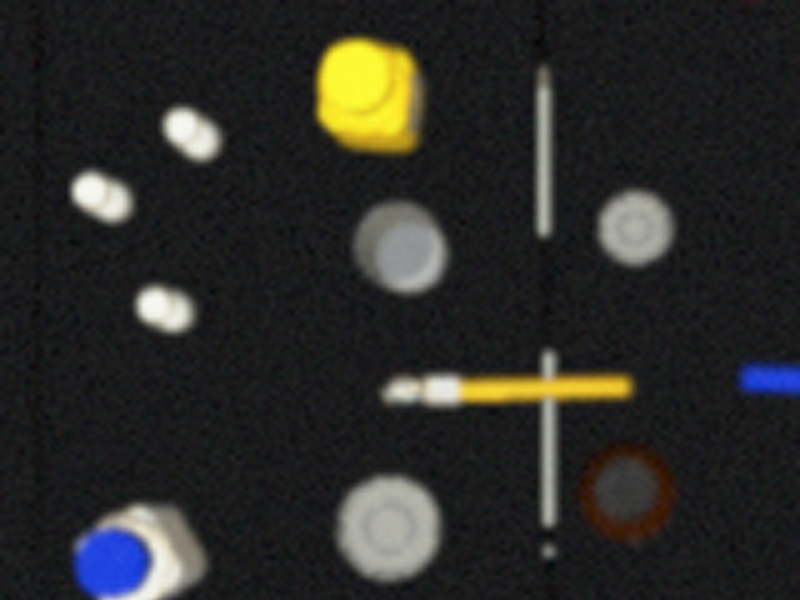

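View pics/topR.png

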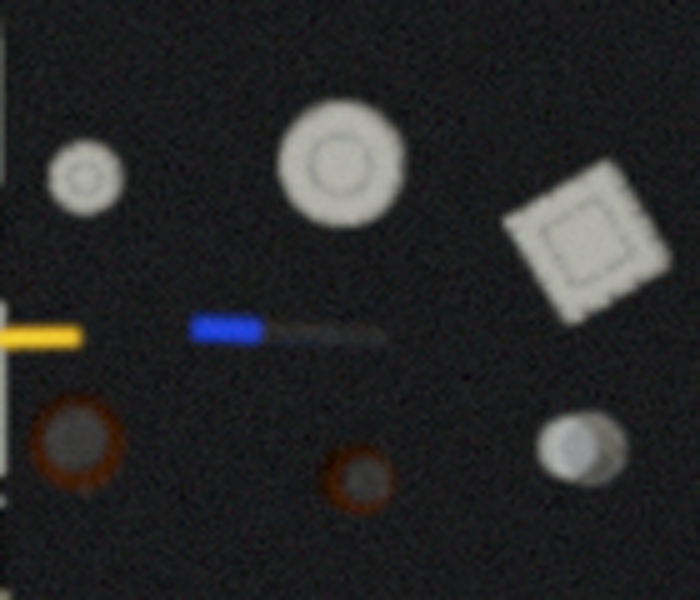

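View pics/sceneV.png

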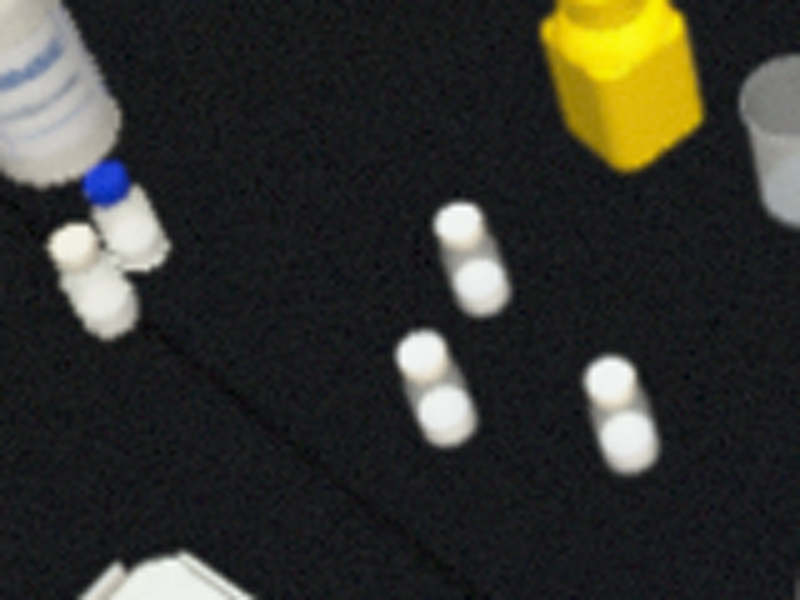

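```bash
cat > h.py <<'E'
import numpy as np,cv2
def ray(f,uv,T):
    K=np.array([[f['fx'],0,f['cx']],[0,f['fy'],f['cy']],[0,0,1]],float)
    p=cv2.undistortPoints(np.array([[uv]],float),K,np.array(f['dist_coeffs'],float))[0,0]
    d=np.array([p[0],-p[1],-1.]); Ti=np.linalg.inv(T)
    return Ti[:3,3],Ti[:3,:3]@d
def plane(f,uv,z,T=None):
    o,d=ray(f,uv,f['world_to_cam'] if T is None else T)
    return o+d*(z-o[2])/d[2]
def crop(u,v,x0,y0,s): return ((u+.5)/s-.5+x0,(v+.5)/s-.5+y0)
def toolT(s):  # world->wristcam
    pass
E
python3 - <<'E'
from h import *
f=dict(np.load('top0.npz'))
L=lambda u,v:crop(u,v,190,135,5)
R=lambda u,v:crop(u,v,300,145,5)
for n,p,z in [('vial',L(158,307),57),('vial2',L(92,190),57),('vial3',L(184,127),57),('sq',L(113,563),110),('big',L(627,488),140),('tmed',L(389,528),10),('tsmall',L(636,228),10),('tsmallR',R(87,178),10),('tlarge',R(342,163),10),('tsq',R(587,242),10),('c1',R(608,160),10),('c2',R(671,262),10),('c3',R(571,325),10),('c4',R(503,222),10),('bigR',R(77,438),140),('small',R(369,480),95),('bkL',L(412,252),4),('bkM',R(573,447),4),('yellow',L(357,78),110)]:
    w=plane(f,p,z); print(n,np.round(p,1),np.round(w,1),round(np.hypot(w[0],w[1])))
    
s=dict(np.load('scene0.npz'))
# square bottle crop and others
c=s['frame'][280:360,240:340,::-1]; cv2.imwrite('pics/sq.png',cv2.resize(c,None,fx=7,fy=7,interpolation=cv2.INTER_CUBIC))
c=s['frame'][150:270,310:440,::-1]; cv2.imwrite('pics/br.png',cv2.resize(c,None,fx=5,fy=5,interpolation=cv2.INTER_CUBIC))
E
```

```text
vial [221.2 196. ] [574.9 307.9  57. ] 652
vial2 [208.  172.6] [651.1 349.8  57. ] 739
vial3 [226.4 160. ] [690.7 290.8  57. ] 749
sq [212.2 247.2] [415.1 322.1 110. ] 525
big [315.  232.2] [453.8   9.9 140. ] 454
tmed [267.4 240.2] [430.  168.3  10. ] 462
tsmall [316.8 180.2] [625.3   1.7  10. ] 625
tsmallR [317.  180.2] [625.3   1.   10. ] 625
tlarge [368.  177.2] [ 631.7 -169.    10. ] 654
tsq [417. 193.] [ 575.4 -329.7   10. ] 663
c1 [421.2 176.6] [ 629.9 -345.8   10. ] 719
c2 [433.8 197. ] [ 560.9 -384.7   10. ] 680
c3 [413.8 209.6] [ 520.5 -317.    10. ] 609
c4 [400.2 189. ] [ 589.9 -274.6   10. ] 651
bigR [315.  232.2] [453.8   9.9 140. ] 454
small [373.4 240.6] [ 424.  -168.4   95. ] 456
bkL [272. 185.] [613.1 151.7   4. ] 632
bkM [414.2 234. ] [ 440.1 -316.6    4. ] 542
yellow [261.  150.2] [709.2 171.5 110. ] 730
```

View pics/sq.png

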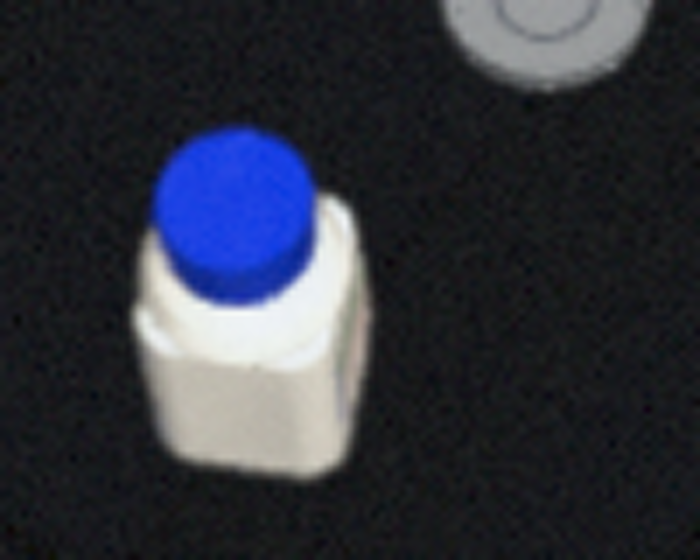

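View pics/br.png

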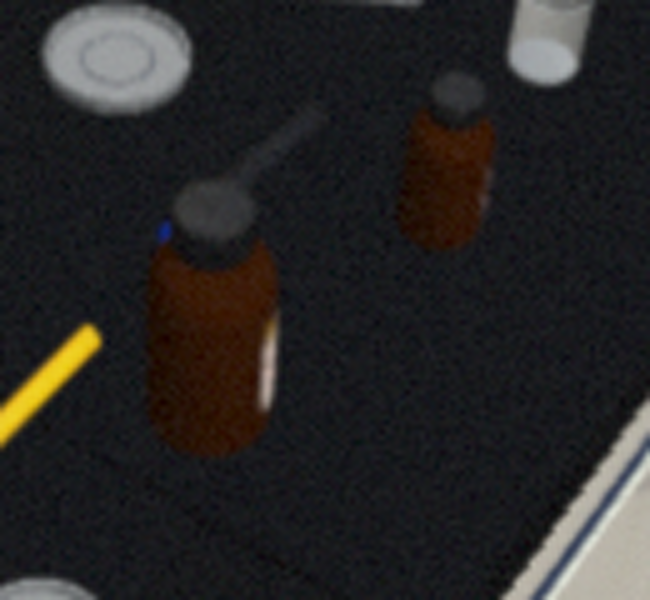

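Run:
```python
from h import *
f=dict(np.load('scene0.npz'))
B=lambda u,v:crop(u,v,310,150,5)
S=lambda u,v:crop(u,v,240,280,7)
V=lambda u,v:crop(u,v,100,200,5)
for n,p,z in [('big',B(214,208),140),('small',B(458,94),95),('sq',S(238,190),110),('vial',V(610,382),57),('v2',V(422,355),57),('v3',V(461,225),57),('tl',B(117,57),10),('e1',S(195,465),0),('e2',S(310,477),0)]:
    w=plane(f,p,z); print(n,np.round(p,1),np.round(w,1),round(np.hypot(w[0],w[1])))
p=plane(f,S(195,465),0);q=plane(f,S(310,477),0);d=q-p;print(np.degrees(np.arctan2(d[1],d[0]))%90)
p=plane(f,S(170,350),89);q=plane(f,S(300,365),89);d=q-p;print(np.degrees(np.arctan2(d[1],d[0]))%90)
# other estimates of trays using range
r=f['range_z'];
t=dict(np.load('top0.npz'));print(t['range_z'][240,267],t['range_z'][232,315],t['range_z'][247,212])
```

```text
big [352.4 191.2] [451.6  10.6 140. ] 452
small [401.2 168.4] [ 422.7 -165.3   95. ] 454
sq [273.6 306.7] [414.9 320.8 110. ] 524
vial [221.6 276. ] [574.  311.1  57. ] 653
v2 [184.  270.6] [648.6 351.   57. ] 737
v3 [191.8 244.6] [688.1 292.6  57. ] 748
tl [333. 161.] [ 629.3 -165.8   10. ] 651
e1 [267.4 346. ] [415.1 354.1   0. ] 546
e2 [283.9 347.7] [386.5 336.9   0. ] 513
31.012930451988353
30.159697230725158
1275.4294 1143.1992 1173.9089
```

```bash
cat >> h.py <<'E'
def go(x,y,z,yaw=None):
    from cell import sensors
    s=sensors.state(); p=s['position'];R=s['orientation']
    d=R.T@(np.array([x,y,z])-p)
    cy=np.degrees(np.arctan2(R[1,0],R[0,0]))
    print('t',round(s['time_s'],2),'pos',np.round(p,1),'yaw',round(cy,2),'q',np.round(s['qpos'],2),'open',round(s['opening'],3),'F',np.round(s['ft_force'],1))
    print('tool shift/100:',np.round(d/100,3),'len',np.round(np.linalg.norm(d)), 'roll/180:',None if yaw is None else round(-(yaw-cy)/180,4))
E
python3 -m creep '{"linear":[[0,0,0],[0,0,0],[0,0,0],[0,0,0],[0,0,0],[0,0,0],[0,0,0],[0,0,0],[0,0,0],[0,0,0],[0,0,0],[0,0,0]],"roll":[-0.045,-0.045,-0.045,-0.045,-0.045,-0.045,-0.045,-0.045,-0.045,-0.045,-0.045,-0.045],"grip":[1,1,1,1,1,1,1,1,1,1,1,1]}' 40
python3 -c "
from h import *
go(452.7,10.2,200,120)"
```

```text
time_s: 1.35
position: [214.0, -506.5, 200.0]
orientation: [[-0.507, 0.862, -0.0], [0.862, 0.507, 0.001], [0.001, 0.0, -1.0]]
ft_force: [-0.4, -0.1, -0.7]
opening: 1.0
t 1.35 pos [ 214.  -506.5  200. ] yaw 120.44 q [-1.17  0.09  0.18  1.66 -0.   -0.13] open 1.0 F [-0.4 -0.1 -0.7]
tool shift/100: [3.246e+00 4.676e+00 2.000e-03] len 569.0 roll/180: 0.0024
```

```bash
python3 -m creep '{"linear":[[0.12,0.17,0],[0.24,0.34,0],[0.24,0.34,0],[0.24,0.34,0],[0.24,0.34,0],[0.24,0.34,0],[0.24,0.34,0],[0.24,0.34,0],[0.24,0.34,0],[0.24,0.34,0],[0.24,0.34,0],[0.12,0.17,0]],"roll":[0,0,0,0,0,0,0,0,0,0,0,0],"grip":[1,1,1,1,1,1,1,1,1,1,1,1]}' 40
python3 -c "
from h import *
go(452.7,10.2,200,120)"
```

```text
time_s: 2.55
position: [405.8, -88.1, 200.1]
orientation: [[-0.503, 0.864, 0.0], [0.864, 0.503, 0.0], [0.0, 0.0, -1.0]]
ft_force: [1.4, -0.9, -0.2]
opening: 1.003
t 2.55 pos [405.8 -88.1 200.1] yaw 120.23 q [-0.21 -0.23 -0.12  1.68  0.    0.83] open 1.003 F [ 1.4 -0.9 -0.2]
tool shift/100: [0.613 0.9   0.002] len 109.0 roll/180: 0.0013
```

```bash
python3 -m creep '{"linear":[[0.15,0.22,0],[0.15,0.22,0],[0.15,0.22,0],[0.1,0.15,0],[0.06,0.09,0],[0,0,0],[0,0,0]],"roll":[0,0,0,0,0,0,0],"grip":[1,1,1,1,1,1,1]}' 40
cat >> h.py <<'E'
def wrist(name,yawless=None):
    from cell import sensors,grab_frame
    s=sensors.state(); f=grab_frame('wrist'); 
    W=np.eye(4); W[:3,:3]=s['orientation']; W[:3,3]=s['position']
    T=np.linalg.inv(W@f['hand_eye']); np.savez(name+'.npz',T=T,**f)
    cv2.imwrite('pics/'+name+'.png',f['frame'][:,:,::-1]); return f,T
E
python3 -c "
from h import *
go(452.7,10.2,200,120)
wrist('w1')"
```

```text
time_s: 3.25
position: [452.2, 6.9, 200.2]
orientation: [[-0.502, 0.865, -0.0], [0.865, 0.502, -0.0], [0.0, -0.0, -1.0]]
ft_force: [0.5, -0.0, 0.3]
opening: 1.001
t 3.25 pos [452.2   6.9 200.2] yaw 120.12 q [ 0.02 -0.14 -0.05  1.67 -0.    1.06] open 1.001 F [ 0.5 -0.   0.3]
tool shift/100: [0.026 0.021 0.002] len 3.0 roll/180: 0.0007
```

View pics/w1.png

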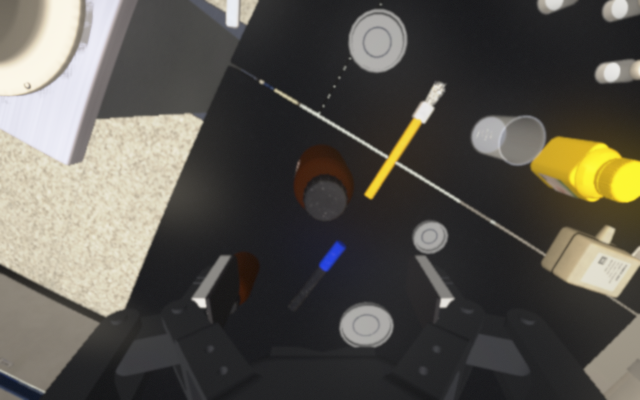

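```bash
python3 -c "
from h import *
f=dict(np.load('w1.npz'));T=f['T']
for n,p,z in [('big',(326,197),140),('tmed',(377.5,41),10),('tsm',(430,236.5),10),('tl',(366.5,325),10)]: print(n,np.round(plane(f,p,z,T),1))
go(452.7,10.2,122)"
```

```text
big [450.   14.6 140. ]
tmed [428.7 169.   10. ]
tsm [622.8   3.5  10. ]
tl [ 628.  -164.6   10. ]
t 3.3 pos [452.2   6.7 200.3] yaw 120.08 q [ 0.01 -0.15 -0.05  1.67 -0.    1.06] open 1.002 F [-0.9 -0.3 -0.6]
tool shift/100: [0.028 0.022 0.783] len 78.0 roll/180: None
```

```bash
python3 -m creep '{"linear":[[0.05,0.02,0],[0,0,0.15],[0,0,0.25],[0,0,0.25],[0,0,0.14],[0,0,0],[0,0,0],[0,0,0]],"roll":[0,0,0,0,0,0,0,0],"grip":[1,1,1,1,1,1,1,1]}' 40
python3 -c "
from h import *
go(451.5,12,121)"
python3 -m creep '{"linear":[[0,0,0],[0,0,0],[0,0,0],[0,0,0],[0,0,0],[0,0,0],[0,0,0],[0,0,0]],"roll":[0,0,0,0,0,0,0,0],"grip":[-1,-1,-1,-1,-1,-1,-1,-1]}' 40
python3 -c "
from h import *
from cell import grab_frame
go(451.5,12,121)
wrist('w2')
f=grab_frame('scene');c=f['frame'][100:280,250:490,::-1];cv2.imwrite('pics/s2.png',cv2.resize(c,None,fx=3,fy=3))"
```

```text
time_s: 4.1
position: [452.3, 12.6, 122.6]
orientation: [[-0.501, 0.865, 0.002], [0.865, 0.501, 0.0], [-0.001, 0.002, -1.0]]
ft_force: [0.6, -0.4, 0.7]
opening: 1.001
t 4.1 pos [452.3  12.6 122.6] yaw 120.09 q [ 0.03 -0.16 -0.22  1.52  0.    1.07] open 1.001 F [ 0.6 -0.4  0.7]
tool shift/100: [-0.001 -0.01   0.016] len 2.0 roll/180: None
time_s: 4.9
position: [451.7, 12.6, 121.3]
orientation: [[-0.502, 0.865, -0.0], [0.865, 0.502, 0.0], [0.0, -0.0, -1.0]]
ft_force: [0.2, 0.1, -0.4]
opening: -0.001
t 4.9 pos [451.7  12.6 121.3] yaw 120.11 q [ 0.03 -0.16 -0.22  1.51  0.    1.07] open -0.001 F [ 0.2  0.1 -0.4]
tool shift/100: [-0.004 -0.004  0.003] len 1.0 roll/180: None
```

View pics/s2.png

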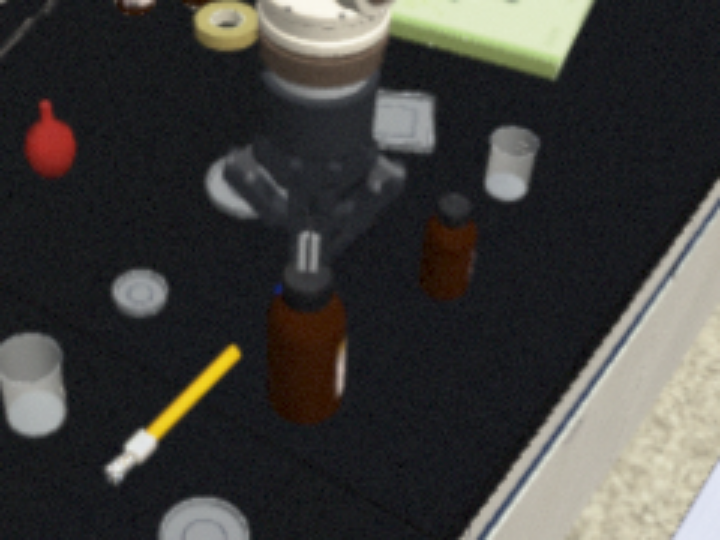

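View pics/w2.png

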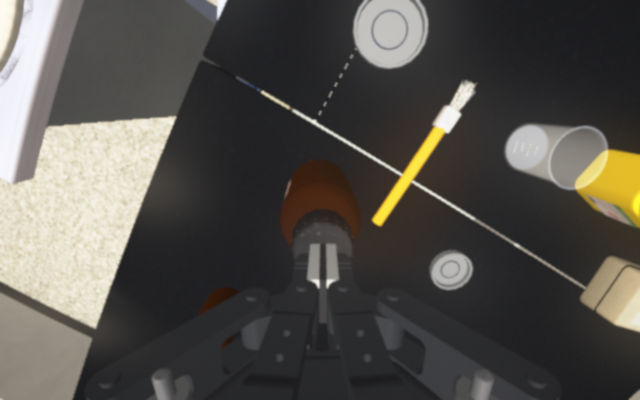

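```bash
python3 -c "
from h import *
f=dict(np.load('w2.npz'));T=f['T']
for n,p,z in [('cap',(323,243),140),('tmed',(390,32),10),('tsm',(451,270),10)]: print(n,np.round(plane(f,p,z,T),1))
im=f['frame'][140:320,220:420,::-1];cv2.imwrite('pics/w2c.png',cv2.resize(im,None,fx=3.3,fy=3.3,interpolation=cv2.INTER_CUBIC))
from cell import grab_frame
g=grab_frame('scene')
K=np.array([[g['fx'],0,g['cx']],[0,g['fy'],g['cy']],[0,0,1]])
W=g['world_to_cam']
for P in [(451.7,12.6,121.3),(451.7,12.6,200),(451.7,12.6,140)]:
    c=W[:3,:3]@np.array(P)+W[:3,3]; print(P,cv2.projectPoints(np.array([[c[0],-c[1],-c[2]]]),np.zeros(3),np.zeros(3),K,g['dist_coeffs'])[0].ravel())
im=g['frame'][140:260,300:400,::-1];cv2.imwrite('pics/s2c.png',cv2.resize(im,None,fx=5,fy=5,interpolation=cv2.INTER_CUBIC))
"
```

```text
cap [449.2  15.5 140. ]
tmed [430.1 166.2  10. ]
tsm [622.3   3.5  10. ]
(451.7, 12.6, 121.3) [351.46964105 197.61254216]
(451.7, 12.6, 200) [353.11452846 171.60133988]
(451.7, 12.6, 140) [351.84591601 191.70294342]
```

View pics/w2c.png

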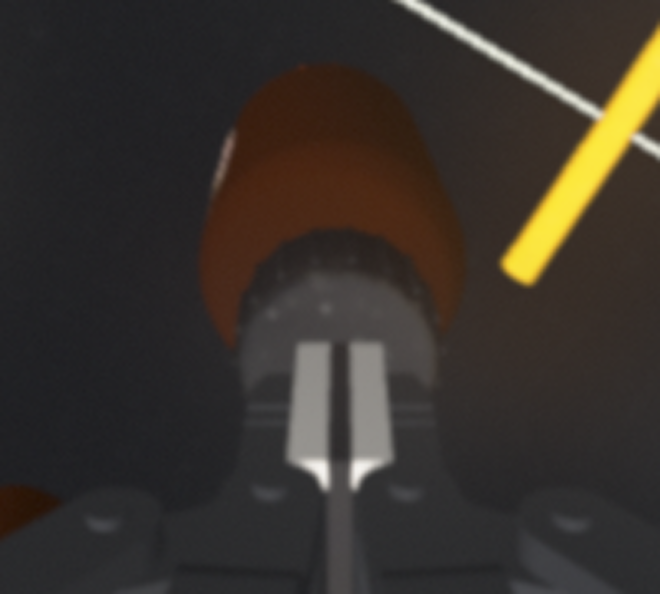

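View pics/s2c.png

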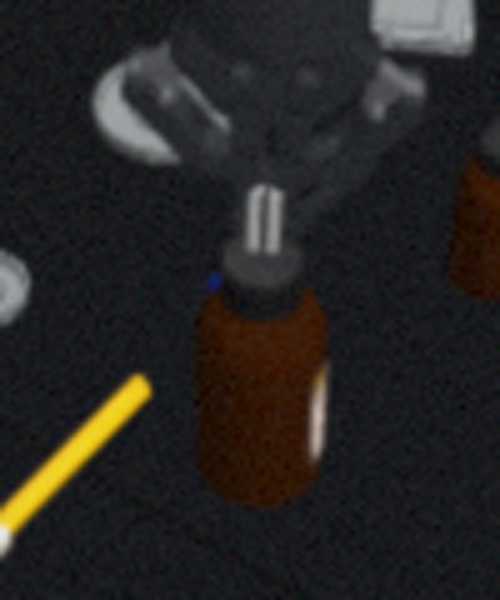

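```bash
python3 -c "
from h import *
f=dict(np.load('w2.npz'))
H=f['hand_eye']
for uv in [(323,243.5),(323,279)]:
  o,d=ray(f,uv,np.linalg.inv(H))
  for x in (0,5,11):
    t=(x-o[0])/d[0]; print(uv,x,np.round(o+t*d,1))
r=f['range_z'];print(r[236:300:4,316:330:4].round(0))
print(r[238:246,300:346:5].round())
"
```

```text
(323, 243.5) 0 [  0.   -0.6 -11.7]
(323, 243.5) 5 [  5.   -0.7 -22. ]
(323, 243.5) 11 [ 11.   -0.7 -34.3]
(323, 279) 0 [  0.   -0.7 -50.7]
(323, 279) 5 [  5.   -0.7 -58.5]
(323, 279) 11 [ 11.   -0.7 -67.9]
[[169. 170. 168. 170.]
 [169. 170. 170. 171.]
 [153. 152. 152. 153.]
 [148. 149. 147. 149.]
 [142. 144. 145. 144.]
 [141. 139. 140. 140.]
 [137. 137. 136. 136.]
 [134. 133. 131. 134.]
 [129. 129. 130. 130.]
 [126. 126. 126. 126.]
 [122. 123. 124. 124.]
 [121. 120. 120. 121.]
 [122. 121. 121. 123.]
 [113. 123. 123. 113.]
 [111. 123. 123. 112.]
 [109. 123. 124. 112.]]
[[170. 169. 170. 170. 170. 169. 170. 170. 170. 170.]
 [170. 170. 170. 170. 169. 170. 169. 170. 170. 170.]
 [169. 170. 170. 170. 170. 170. 170. 170. 170. 170.]
 [170. 169. 170. 171. 170. 171. 170. 171. 171. 171.]
 [170. 171. 170. 169. 171. 171. 171. 172. 170. 170.]
 [170. 171. 171. 170. 172. 171. 170. 172. 171. 170.]
 [170. 170. 152. 152. 152. 151. 152. 153. 171. 173.]
 [171. 171. 150. 152. 151. 151. 151. 151. 171. 173.]]
```

```bash
python3 -c "
from h import *
f=dict(np.load('w2.npz'))
H=f['hand_eye'];r=f['range_z']
W=np.linalg.inv(f['T'])@np.linalg.inv(H)
for uv in [(323,245),(318,246),(323,260),(323,275),(323,238),(323,228),(310,240),(323,212),(323,222),(300,225)]:
  o,d=ray(f,uv,np.linalg.inv(H)); p=o+d*r[uv[1],uv[0]]
  print(uv,r[uv[1],uv[0]],'tool',np.round(p,1),'world',np.round((W@np.append(p,1))[:3],1))
"
```

```text
(323, 245) 150.78125 tool [ 11.8  -0.7 -37.7] world [445.1  22.5 159. ]
(318, 246) 149.33475 tool [ 12.   -3.2 -39.2] world [442.9  21.4 160.4]
(323, 260) 135.77464 tool [ 11.9  -0.7 -53.5] world [445.1  22.6 174.7]
(323, 275) 124.85915 tool [ 11.2  -0.7 -65.1] world [445.4  22.  186.4]
(323, 238) 169.25435 tool [  7.4  -0.7 -19.7] world [447.4  18.7 141. ]
(323, 228) 168.90916 tool [ 13.   -0.7 -18.3] world [444.6  23.6 139.5]
(310, 240) 170.12607 tool [  5.9  -8.2 -19.3] world [441.6  13.6 140.6]
(323, 212) 181.61076 tool [17.5 -0.6 -3.5] world [442.3  27.4 124.8]
(323, 222) 167.03644 tool [ 17.   -0.7 -19. ] world [442.6  27.  140.2]
(300, 225) 175.33589 tool [ 12.2 -14.4 -11.8] world [433.1  16.  133.1]
```

```bash
python3 -c "
from h import *
from cell import grab_frame
g=grab_frame('scene')
K=np.array([[g['fx'],0,g['cx']],[0,g['fy'],g['cy']],[0,0,1]])
W=g['world_to_cam'];Ti=np.linalg.inv(W);print('cam',Ti[:3,3])
r=g['range_z']
for v in range(176,200,2):
  uv=(351,v); o,d=ray(g,uv,W); print(uv,r[v,351],np.round(o+d*r[v,351],1))
for P in [(446,22,159),(446,22,140),(446,22,190)]:
    c=W[:3,:3]@np.array(P)+W[:3,3]; print(P,cv2.projectPoints(np.array([[c[0],-c[1],-c[2]]]),np.zeros(3),np.zeros(3),K,g['dist_coeffs'])[0].ravel())
"
```

```text
cam [ 88.08344323 603.81977142 839.02844615]
(351, 176) 931.3802 [448.5  25.  198.5]
(351, 178) 936.7031 [448.8  24.2 191.9]
(351, 180) 944.98004 [450.1  21.5 183.3]
(351, 182) 947.36646 [449.2  22.5 178.8]
(351, 184) 952.30304 [449.3  22.  172.4]
(351, 186) 953.8375 [448.   23.5 168.4]
(351, 188) 959.5425 [448.3  22.6 161.5]
(351, 190) 983.9368 [455.5  10.4 141.2]
(351, 192) 979.5738 [452.   15.6 141.3]
(351, 194) 974.836 [448.3  21.  141.7]
(351, 196) 972.29425 [445.5  25.  140.5]
(351, 198) 974.70496 [444.5  26.1 135.8]
(446, 22, 159) [351.9785462  189.10462794]
(446, 22, 140) [351.58675924 195.27531455]
(446, 22, 190) [352.63847977 178.651567  ]
```

```bash
python3 -m creep '{"linear":[[0,0,0],[0,0,0],[0,0,0],[0,0,0],[0,0,0],[0,0,0],[0,0,0],[0,0,0]],"roll":[0,0,0,0,0,0,0,0],"grip":[1,1,1,1,1,1,1,1]}' 40
python3 -m creep '{"linear":[[0,0,0.1],[0,0,0.12],[0,0,0.1],[0,0,0.05],[0,0,0],[0,0,0]],"roll":[0,0,0,0,0,0],"grip":[1,1,1,1,1,1]}' 40
python3 -c "
from h import *
from cell import grab_frame
go(451.5,12,83)
wrist('w3')
f=grab_frame('scene');c=f['frame'][100:280,250:490,::-1];cv2.imwrite('pics/s3.png',cv2.resize(c,None,fx=3,fy=3))"
```

```text
time_s: 5.9
position: [451.7, 12.6, 121.3]
orientation: [[-0.502, 0.865, -0.0], [0.865, 0.502, -0.0], [-0.0, -0.0, -1.0]]
ft_force: [0.9, -0.1, -0.0]
opening: 1.002
time_s: 6.5
position: [451.7, 12.6, 84.3]
orientation: [[-0.502, 0.865, -0.0], [0.865, 0.502, 0.0], [0.0, -0.0, -1.0]]
ft_force: [-0.6, -0.4, 0.2]
opening: 0.998
t 6.5 pos [451.7  12.6  84.3] yaw 120.11 q [ 0.03 -0.16 -0.29  1.44  0.    1.07] open 0.998 F [-0.6 -0.4  0.2]
tool shift/100: [-0.004 -0.004  0.013] len 1.0 roll/180: None
```

View pics/s3.png

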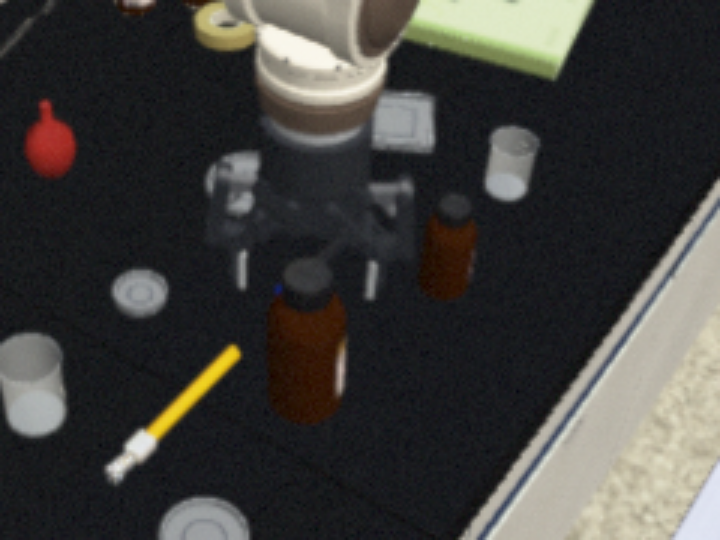

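View pics/w3.png

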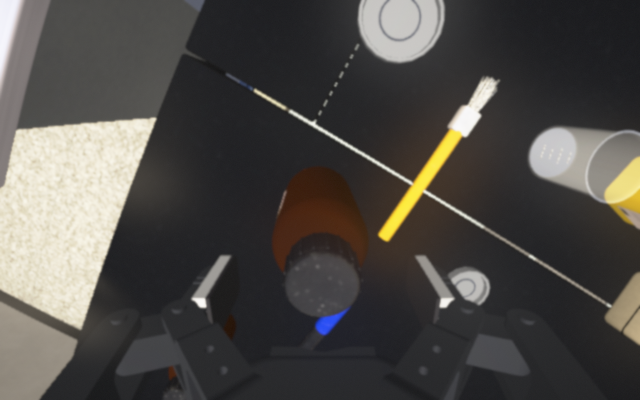

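```bash
python3 -c "
from h import *
f=dict(np.load('w3.npz'))
p=plane(f,(322,283),140,f['T']);print(p,f['T'] is None)
"
python3 -m creep '{"linear":[[0,0,0.04],[0,0,0],[0,0,0],[0,0,0],[0,0,0],[0,0,0],[0,0,0],[0,0,0],[0,0,0],[0,0,0]],"roll":[0,0,0,0,0,0,0,0,0,0],"grip":[1,-1,-1,-1,-1,-1,-1,-1,-1,-1]}' 40
python3 -c "
from h import *
go(451.5,12,83)
wrist('w4')"
```

```text
[450.16410987  12.89343462 140.        ] False
time_s: 7.6
position: [451.7, 12.6, 80.6]
orientation: [[-0.502, 0.865, 0.0], [0.865, 0.502, -0.0], [-0.0, 0.0, -1.0]]
ft_force: [-2.3, -0.5, 5.7]
opening: 0.423
t 7.6 pos [451.7  12.6  80.6] yaw 120.11 q [ 0.03 -0.16 -0.3   1.44 -0.    1.07] open 0.423 F [-2.3 -0.5  5.7]
tool shift/100: [-0.004 -0.005 -0.024] len 2.0 roll/180: None
```

View pics/w4.png

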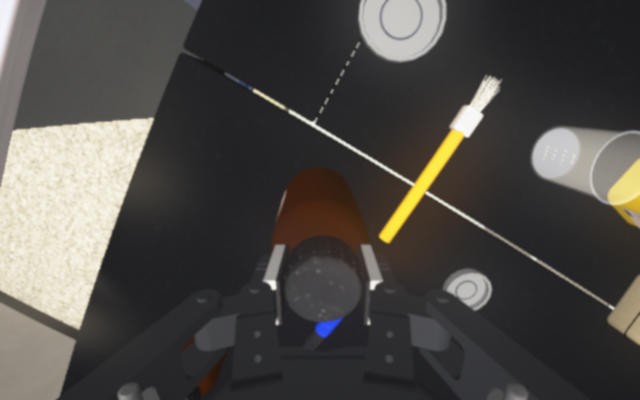

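```bash
python3 -m creep '{"linear":[[0,0,-0.05],[0,0,-0.15],[0,0,-0.2],[0,0,-0.2],[0,0,-0.1],[0,0,0]],"roll":[0,0,0,0,0,0],"grip":[-1,-1,-1,-1,-1,-1]}' 40
python3 -c "
from h import *
go(629.5,-166.5,150)"
python3 -m creep '{"linear":[[-0.08,0.02,0],[-0.16,0.04,0],[-0.24,0.06,0],[-0.24,0.06,0],[-0.24,0.06,0],[-0.24,0.06,0],[-0.24,0.06,0],[-0.24,0.06,0],[-0.24,0.06,0],[-0.24,0.06,0],[-0.16,0.04,0],[-0.08,0.02,0]],"roll":[0,0,0,0,0,0,0,0,0,0,0,0],"grip":[-1,-1,-1,-1,-1,-1,-1,-1,-1,-1,-1,-1]}' 40
python3 -c "
from h import *
go(629.5,-166.5,150)
wrist('w5')"
```

```text
time_s: 8.25
position: [452.5, 12.6, 151.9]
orientation: [[-0.502, 0.865, 0.002], [0.865, 0.502, 0.0], [-0.001, 0.002, -1.0]]
ft_force: [0.5, -0.1, -3.5]
opening: 0.421
t 8.25 pos [452.5  12.6 151.9] yaw 120.11 q [ 0.03 -0.16 -0.16  1.57  0.    1.07] open 0.421 F [ 0.5 -0.1 -3.5]
tool shift/100: [-2.438  0.633  0.023] len 252.0 roll/180: None
time_s: 9.45
position: [624.6, -167.1, 148.1]
orientation: [[-0.5, 0.866, -0.002], [0.866, 0.5, 0.0], [0.001, -0.002, -1.0]]
ft_force: [0.1, 1.0, -4.0]
opening: 0.419
t 9.45 pos [ 624.6 -167.1  148.1] yaw 120.03 q [-0.26  0.31  0.34  1.6  -0.    0.79] open 0.419 F [ 0.1  1.  -4. ]
tool shift/100: [-0.019  0.045 -0.02 ] len 5.0 roll/180: None
```

View pics/w5.png

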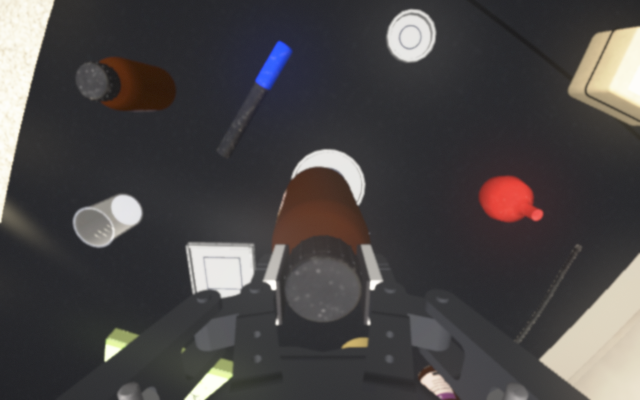

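```bash
python3 -m creep '{"linear":[[0,0,0],[0,0,0],[0,0,0]],"roll":[0,0,0],"grip":[-1,-1,-1]}' 40
python3 -c "
from h import *
go(629.5,-166.5,86)"
```

```text
time_s: 9.8
position: [623.6, -164.4, 150.5]
orientation: [[-0.502, 0.865, 0.0], [0.865, 0.502, 0.0], [-0.0, 0.0, -1.0]]
ft_force: [-0.6, 0.1, -2.5]
opening: 0.421
t 9.8 pos [ 623.6 -164.4  150.5] yaw 120.14 q [-0.26  0.31  0.34  1.6   0.    0.79] open 0.421 F [-0.6  0.1 -2.5]
tool shift/100: [-0.047  0.04   0.645] len 65.0 roll/180: None
```

```bash
python3 -m creep '{"linear":[[-0.05,0.04,0],[0,0,0.15],[0,0,0.2],[0,0,0.1],[0,0,0],[0,0,0]],"roll":[0,0,0,0,0,0],"grip":[-1,-1,-1,-1,-1,-1]}' 40
python3 -c "
from h import *
from cell import grab_frame
go(629.5,-166.5,86)
f=grab_frame('scene');c=f['frame'][60:240,250:490,::-1];cv2.imwrite('pics/s5.png',cv2.resize(c,None,fx=3,fy=3))
f=grab_frame('top');c=f['frame'][100:280,250:490,::-1];cv2.imwrite('pics/t5.png',cv2.resize(c,None,fx=3,fy=3))"
```

```text
time_s: 10.4
position: [630.1, -167.2, 105.9]
orientation: [[-0.502, 0.865, 0.0], [0.865, 0.502, -0.0], [-0.0, 0.0, -1.0]]
ft_force: [-1.0, 0.1, -3.7]
opening: 0.415
t 10.4 pos [ 630.1 -167.2  105.9] yaw 120.11 q [-0.26  0.32  0.26  1.51 -0.    0.79] open 0.415 F [-1.   0.1 -3.7]
tool shift/100: [ 0.009 -0.002  0.199] len 20.0 roll/180: None
```

View pics/s5.png

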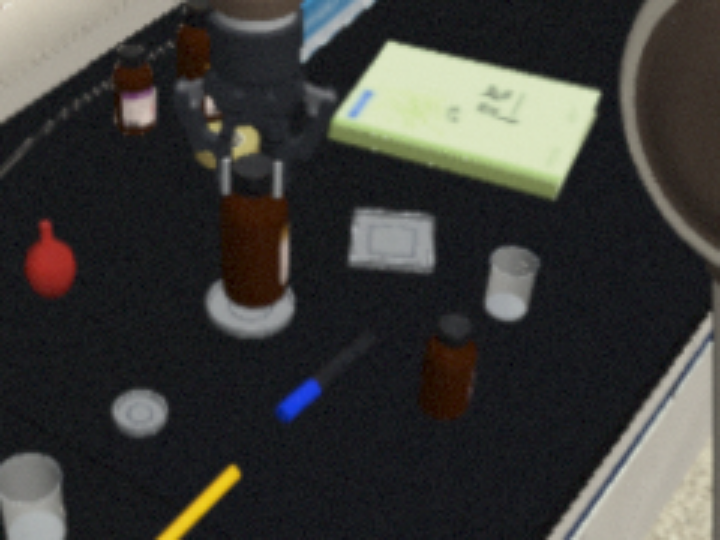

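View pics/t5.png

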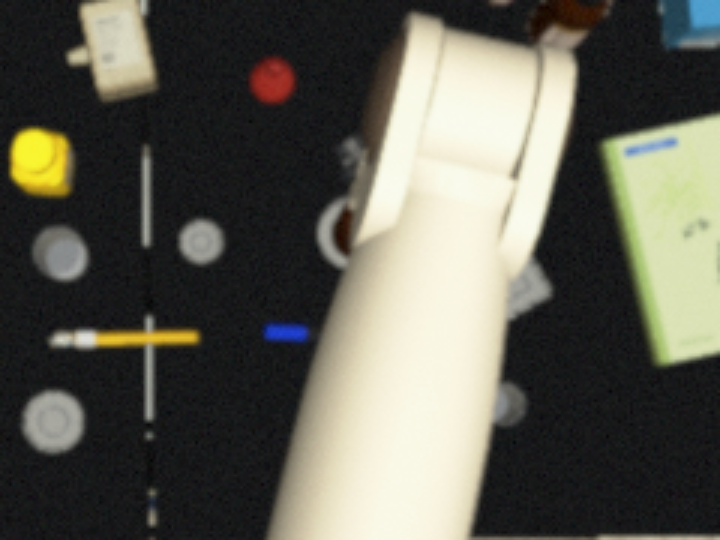

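```bash
python3 -m creep '{"linear":[[0,0,0.08],[0,0,0.08],[0,0,0.03],[0,0,0.01],[0,0,0.005],[0,0,0]],"roll":[0,0,0,0,0,0],"grip":[-1,-1,-1,-1,-1,-1]}' 40
python3 -m creep '{"linear":[[0,0,0],[0,0,0],[0,0,0],[0,0,0],[0,0,0],[0,0,0]],"roll":[0,0,0,0,0,0],"grip":[0.5,0.5,0.7,0.7,0.7,0.7]}' 40
python3 -c "
from h import *
from cell import grab_frame
go(629.5,-166.5,170)
wrist('w6')
f=grab_frame('scene');c=f['frame'][60:240,250:490,::-1];cv2.imwrite('pics/s6.png',cv2.resize(c,None,fx=3,fy=3))"
```

```text
time_s: 11.1
position: [629.9, -167.3, 84.8]
orientation: [[-0.502, 0.865, 0.0], [0.865, 0.502, -0.0], [-0.0, 0.0, -1.0]]
ft_force: [-0.9, -0.1, -3.7]
opening: 0.42
time_s: 11.7
position: [630.0, -167.2, 84.8]
orientation: [[-0.502, 0.865, 0.0], [0.865, 0.502, -0.0], [-0.0, 0.0, -1.0]]
ft_force: [-0.1, -0.3, 0.5]
opening: 0.848
t 11.7 pos [ 630.  -167.2   84.8] yaw 120.11 q [-0.26  0.32  0.22  1.47  0.    0.79] open 0.848 F [-0.1 -0.3  0.5]
tool shift/100: [ 0.009 -0.    -0.852] len 85.0 roll/180: None
```

View pics/s6.png

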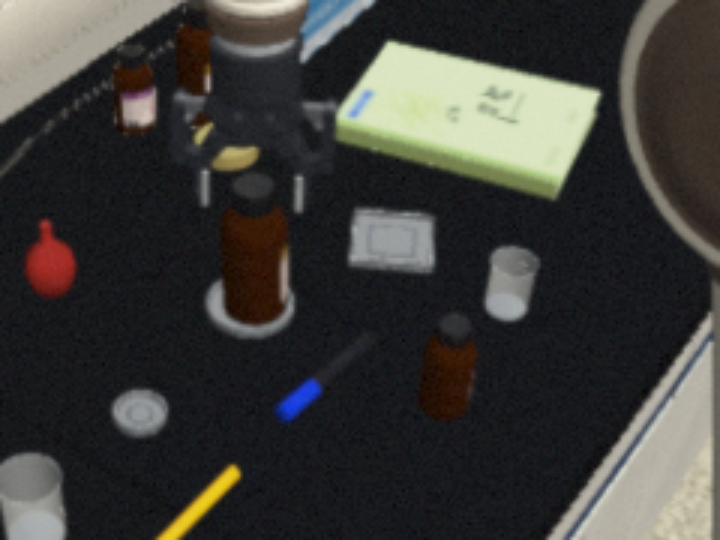

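View pics/w6.png

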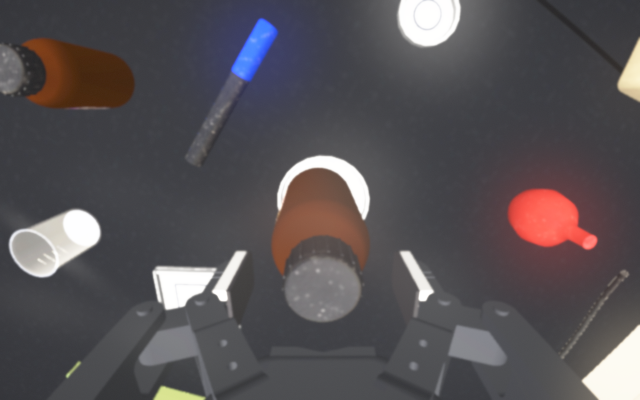

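```bash
python3 -m creep '{"linear":[[0,0,-0.05],[0,0,-0.15],[0,0,-0.2],[0,0,-0.2],[0,0,-0.1],[0,0,0],[0,0,0]],"roll":[0,0,0,0,0,0,0],"grip":[0.7,0.7,0.7,0.7,0.7,0.7,0.7]}' 40
python3 -c "
from h import *
go(423.5,-167,130)"
```

```text
time_s: 12.5
position: [630.0, -167.3, 154.5]
orientation: [[-0.502, 0.865, -0.0], [0.865, 0.502, 0.0], [0.0, -0.0, -1.0]]
ft_force: [0.2, 0.1, -0.6]
opening: 0.851
t 12.5 pos [ 630.  -167.3  154.5] yaw 120.1 q [-0.26  0.33  0.37  1.61 -0.    0.79] open 0.851 F [ 0.2  0.1 -0.6]
tool shift/100: [ 1.038 -1.785  0.245] len 208.0 roll/180: None
```

```bash
python3 -m creep '{"linear":[[0.05,-0.09,0],[0.11,-0.19,0],[0.14,-0.24,0],[0.14,-0.24,0],[0.14,-0.24,0],[0.14,-0.24,0],[0.14,-0.24,0],[0.11,-0.19,0],[0.07,-0.12,0],[0,0,0],[0,0,0]],"roll":[0,0,0,0,0,0,0,0,0,0,0],"grip":[0.7,0.7,0.7,0.7,0.7,0.7,0.7,0.7,0.7,0.7,0.7]}' 40
python3 -c "
from h import *
go(423.5,-167,130)
wrist('w7')"
```

```text
time_s: 13.6
position: [423.0, -167.0, 154.3]
orientation: [[-0.501, 0.865, -0.0], [0.865, 0.501, 0.0], [0.0, -0.0, -1.0]]
ft_force: [0.6, -0.8, 0.6]
opening: 0.852
t 13.6 pos [ 423.  -167.   154.3] yaw 120.09 q [-0.38 -0.15 -0.15  1.58  0.    0.67] open 0.852 F [ 0.6 -0.8  0.6]
tool shift/100: [-0.002  0.005  0.243] len 24.0 roll/180: None
```

View pics/w7.png

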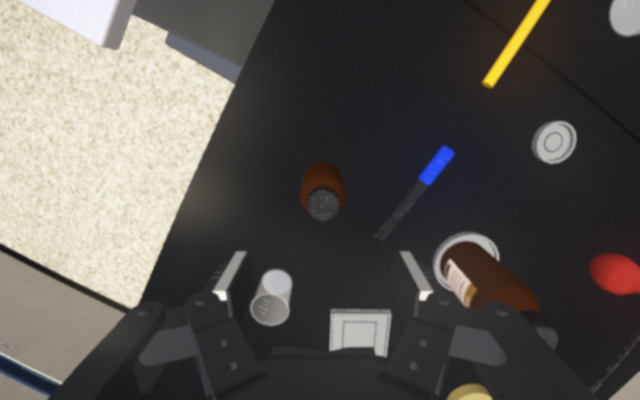

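```bash
python3 -c "
from h import *
f=dict(np.load('w7.npz'))
for uv,z in [((323,204),95),((554,142),10),((466,261),10)]: print(plane(f,uv,z,f['T']).round(1))
go(423,-166.5,45)"
```

```text
[ 421.5 -165.7   95. ]
[621.6   1.3  10. ]
[ 626.6 -165.7   10. ]
t 13.65 pos [ 423.3 -167.   154.3] yaw 120.1 q [-0.38 -0.15 -0.15  1.58  0.    0.67] open 0.848 F [ 0.2  0.4 -0.4]
tool shift/100: [6.000e-03 1.000e-03 1.093e+00] len 109.0 roll/180: None
```

```bash
python3 -m creep '{"linear":[[0.01,0,0.1],[0,0,0.25],[0,0,0.3],[0,0,0.25],[0,0,0.14],[0,0,0.05],[0,0,0]],"roll":[0,0,0,0,0,0,0],"grip":[0.7,0.7,0.7,0.7,0.7,0.7,0.7]}' 40
python3 -m creep '{"linear":[[0,0,0],[0,0,0],[0,0,0],[0,0,0],[0,0,0],[0,0,0],[0,0,0],[0,0,0],[0,0,0]],"roll":[0,0,0,0,0,0,0,0,0],"grip":[-1,-1,-1,-1,-1,-1,-1,-1,-1]}' 40
python3 -c "
from h import *
go(423,-166.5,130)
wrist('w8')"
```

```text
time_s: 14.35
position: [422.4, -166.1, 45.5]
orientation: [[-0.502, 0.865, -0.001], [0.865, 0.502, 0.0], [0.001, -0.0, -1.0]]
ft_force: [-0.3, -1.0, 1.0]
opening: 0.847
time_s: 15.25
position: [423.0, -166.4, 46.8]
orientation: [[-0.502, 0.865, 0.002], [0.865, 0.502, -0.001], [-0.001, 0.001, -1.0]]
ft_force: [0.1, 0.4, 6.0]
opening: 0.298
t 15.25 pos [ 423.  -166.4   46.8] yaw 120.11 q [-0.37 -0.15 -0.35  1.37  0.    0.67] open 0.298 F [0.1 0.4 6. ]
tool shift/100: [-0.002  0.    -0.832] len 83.0 roll/180: None
```

View pics/w8.png

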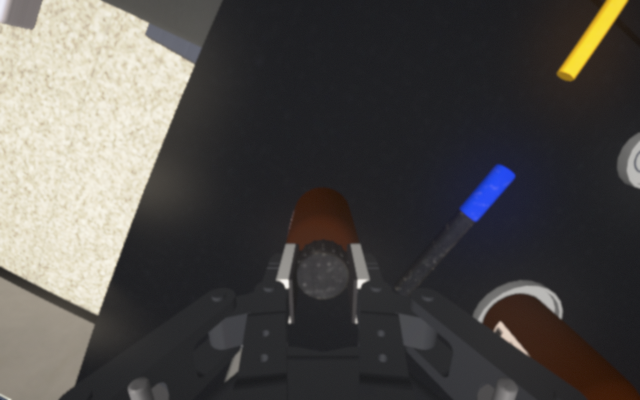

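```bash
python3 -m creep '{"linear":[[0,0,-0.05],[0,0,-0.1],[0,0,-0.15],[0,0,-0.2],[0,0,-0.2],[0,0,-0.1],[0,0,0]],"roll":[0,0,0,0,0,0,0],"grip":[-1,-1,-1,-1,-1,-1,-1]}' 40
python3 -c "
from h import *
go(429.5,168.5,125)
wrist('w9')"
```

```text
time_s: 16.0
position: [423.2, -166.5, 127.7]
orientation: [[-0.502, 0.865, 0.003], [0.865, 0.502, -0.001], [-0.002, 0.002, -1.0]]
ft_force: [0.5, -0.1, -1.4]
opening: 0.298
t 16.0 pos [ 423.2 -166.5  127.7] yaw 120.1 q [-0.37 -0.16 -0.2   1.52  0.    0.67] open 0.298 F [ 0.5 -0.1 -1.4]
tool shift/100: [2.867 1.735 0.023] len 335.0 roll/180: None
```

View pics/w9.png

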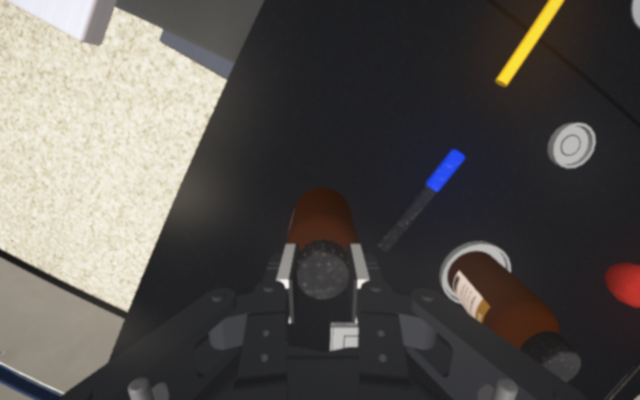

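```bash
python3 -m creep '{"linear":[[0.12,0.07,0],[0.24,0.145,0],[0.28,0.17,0],[0.28,0.17,0],[0.28,0.17,0],[0.28,0.17,0],[0.28,0.17,0],[0.28,0.17,0],[0.28,0.17,0],[0.28,0.17,0],[0.18,0.11,0],[0.09,0.05,0]],"roll":[0,0,0,0,0,0,0,0,0,0,0,0],"grip":[-1,-1,-1,-1,-1,-1,-1,-1,-1,-1,-1,-1]}' 40
python3 -m creep '{"linear":[[0,0,0],[0,0,0],[0,0,0]],"roll":[0,0,0],"grip":[-1,-1,-1]}' 40
python3 -c "
from h import *
go(429.5,168.5,52)
wrist('w10')"
```

```text
time_s: 17.25
position: [427.4, 171.0, 124.7]
orientation: [[-0.503, 0.864, -0.002], [0.864, 0.503, -0.0], [0.001, -0.002, -1.0]]
ft_force: [0.5, -0.0, -1.5]
opening: 0.298
time_s: 17.55
position: [428.5, 168.3, 125.7]
orientation: [[-0.501, 0.866, -0.0], [0.866, 0.501, -0.0], [-0.0, -0.0, -1.0]]
ft_force: [0.3, 0.6, -1.0]
opening: 0.296
t 17.55 pos [428.5 168.3 125.7] yaw 120.05 q [ 0.37 -0.14 -0.19  1.52 -0.    1.42] open 0.296 F [ 0.3  0.6 -1. ]
tool shift/100: [-0.003  0.01   0.737] len 74.0 roll/180: None
```

View pics/w10.png

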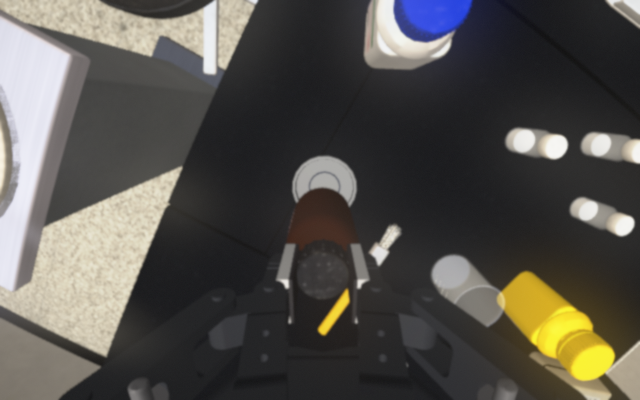

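```bash
python3 -m creep '{"linear":[[0,0.01,0.1],[0,0,0.15],[0,0,0.15],[0,0,0.15],[0,0,0.1],[0,0,0.06],[0,0,0.03],[0,0,0],[0,0,0]],"roll":[0,0,0,0,0,0,0,0,0],"grip":[-1,-1,-1,-1,-1,-1,-1,-1,-1]}' 40
python3 -m creep '{"linear":[[0,0,0.008],[0,0,0]],"roll":[0,0],"grip":[-1,-1]}' 40
python3 -c "
from h import *
from cell import grab_frame
go(429.5,168.5,52)
f=grab_frame('scene');c=f['frame'][190:360,210:430,::-1];cv2.imwrite('pics/s10.png',cv2.resize(c,None,fx=3,fy=3))"
```

```text
time_s: 18.5
position: [429.7, 169.8, 52.3]
orientation: [[-0.502, 0.865, 0.001], [0.865, 0.502, 0.0], [-0.0, 0.001, -1.0]]
ft_force: [-0.3, 0.3, -1.0]
opening: 0.3
time_s: 18.7
position: [429.6, 169.7, 51.3]
orientation: [[-0.502, 0.865, 0.0], [0.865, 0.502, 0.0], [-0.0, 0.0, -1.0]]
ft_force: [0.1, -0.3, -1.6]
opening: 0.297
t 18.7 pos [429.6 169.7  51.3] yaw 120.11 q [ 0.38 -0.13 -0.32  1.38  0.    1.42] open 0.297 F [ 0.1 -0.3 -1.6]
tool shift/100: [-0.01  -0.007 -0.007] len 1.0 roll/180: None
```

View pics/s10.png

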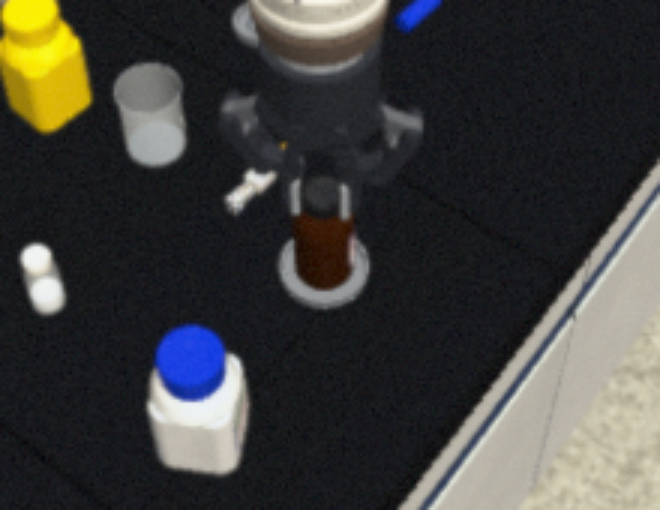

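```bash
python3 -m creep '{"linear":[[0,0,0.006],[0,0,0],[0,0,0],[0,0,0],[0,0,0],[0,0,0],[0,0,0]],"roll":[0,0,0,0,0,0,0],"grip":[-1,-1,0.3,0.5,0.7,0.7,0.7]}' 40
python3 -m creep '{"linear":[[0,0,-0.05],[0,0,-0.15],[0,0,-0.2],[0,0,-0.2],[0,0,-0.2],[0,0,-0.1],[0,0,0],[0,0,0]],"roll":[0,0,0,0,0,0,0,0],"grip":[0.7,0.7,0.7,0.7,0.7,0.7,0.7,0.7]}' 40
python3 -c "
from h import *
from cell import grab_frame
go(415,321.5,140)
wrist('w11')
f=grab_frame('scene');c=f['frame'][190:360,210:430,::-1];cv2.imwrite('pics/s11.png',cv2.resize(c,None,fx=3,fy=3))"
```

```text
time_s: 19.45
position: [429.4, 169.6, 50.3]
orientation: [[-0.502, 0.865, -0.0], [0.865, 0.502, -0.0], [-0.0, -0.0, -1.0]]
ft_force: [0.5, -0.8, -0.2]
opening: 0.853
time_s: 20.25
position: [429.4, 169.6, 140.1]
orientation: [[-0.502, 0.865, -0.0], [0.865, 0.502, -0.0], [0.0, -0.0, -1.0]]
ft_force: [-0.7, 0.2, 0.0]
opening: 0.851
t 20.25 pos [429.4 169.6 140.1] yaw 120.11 q [ 0.38 -0.14 -0.16  1.55 -0.    1.42] open 0.851 F [-0.7  0.2  0. ]
tool shift/100: [1.386e+00 6.380e-01 1.000e-03] len 153.0 roll/180: None
```

View pics/w11.png

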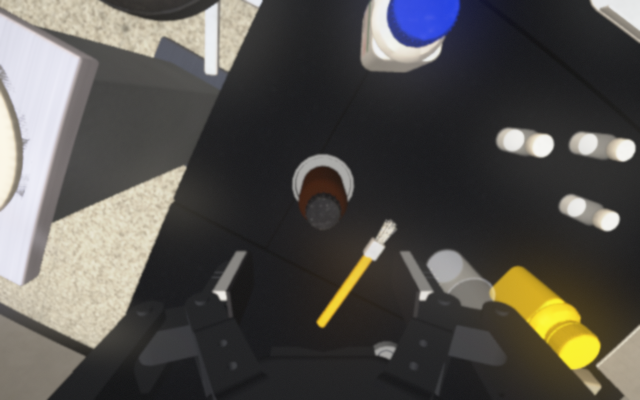

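View pics/s11.png

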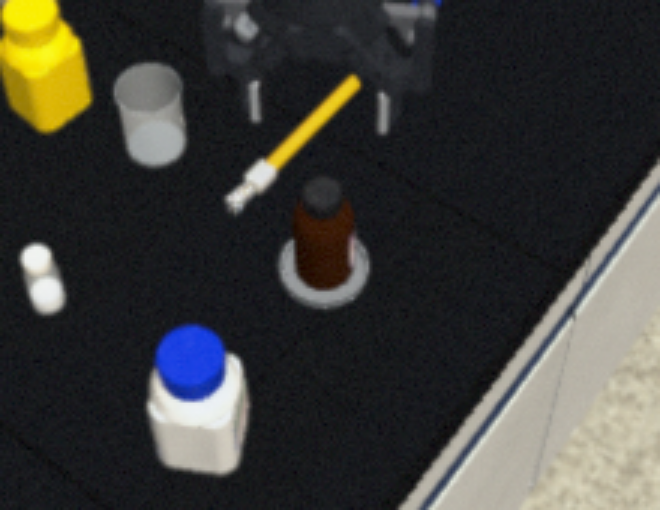

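Small bottle stands in the middle tray (scene crop ~(322,268)). Next, the white bottle with the blue cap (white, not the yellow one).

```bash
python3 -m creep '{"linear":[[0.08,0.04,0],[0.16,0.07,0],[0.24,0.11,0],[0.26,0.12,0],[0.26,0.12,0],[0.2,0.09,0],[0.12,0.06,0],[0.06,0.03,0],[0,0,0],[0,0,0]],"roll":[0,0,0,0,0,0,0,0,0,0],"grip":[1,1,1,1,1,1,1,1,1,1]}' 40
python3 -c "
from h import *
go(415,321.5,140)
wrist('w12')"
```

```text
time_s: 21.35
position: [415.6, 320.5, 140.3]
orientation: [[-0.501, 0.865, -0.0], [0.865, 0.501, -0.0], [-0.0, -0.0, -1.0]]
ft_force: [-0.2, -0.0, -0.4]
opening: 0.996
t 21.35 pos [415.6 320.5 140.3] yaw 120.09 q [ 0.66  0.01 -0.02  1.54 -0.    1.7 ] open 0.996 F [-0.2 -0.  -0.4]
tool shift/100: [ 0.011 -0.     0.003] len 1.0 roll/180: None
```

View pics/w12.png

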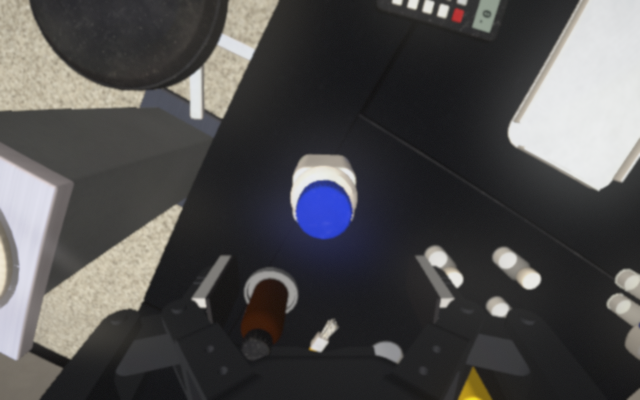

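```bash
python3 -c "
from h import *
f=dict(np.load('w12.npz'))
for uv,z in [((324.5,210),110),((270,287),10)]: print(plane(f,uv,z,f['T']).round(1))
im=f['frame'][140:300,240:460,::-1];cv2.imwrite('pics/w12c.png',cv2.resize(im,None,fx=3.5,fy=3.5,interpolation=cv2.INTER_CUBIC))
go(415,321.5,55)"
```

```text
[412.6 326.7 110. ]
[423.5 177.5  10. ]
t 21.4 pos [415.7 320.4 140.4] yaw 120.07 q [ 0.66  0.01 -0.02  1.54 -0.    1.7 ] open 1.004 F [-0.1 -0.   0.3]
tool shift/100: [ 0.013 -0.     0.854] len 85.0 roll/180: None
```

View pics/w12c.png

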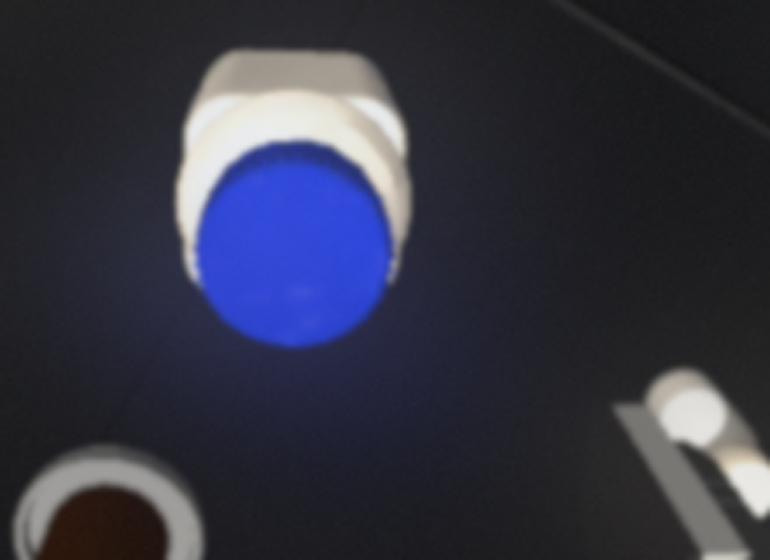

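```bash
python3 -m creep '{"linear":[[0.02,0,0.1],[0,0,0.2],[0,0,0.25],[0,0,0.2],[0,0,0.1],[0,0,0],[0,0,0]],"roll":[0,0,0,0,0,0,0],"grip":[1,1,1,1,1,1,1]}' 50
python3 -m creep '{"linear":[[0,0,0],[0,0,0],[0,0,0],[0,0,0],[0,0,0],[0,0,0],[0,0,0],[0,0,0],[0,0,0]],"roll":[0,0,0,0,0,0,0,0,0],"grip":[-1,-1,-1,-1,-1,-1,-1,-1,-1]}' 50
python3 -c "
from h import *
go(415,321.5,130)
wrist('w13')"
```

```text
time_s: 22.1
position: [414.8, 322.8, 56.1]
orientation: [[-0.501, 0.865, 0.001], [0.865, 0.501, 0.0], [0.0, 0.001, -1.0]]
ft_force: [-0.1, 0.6, 0.3]
opening: 0.999
time_s: 23.0
position: [415.0, 323.2, 56.3]
orientation: [[-0.502, 0.865, 0.001], [0.865, 0.502, 0.001], [0.0, 0.002, -1.0]]
ft_force: [0.7, -0.4, 6.4]
opening: 0.476
t 23.0 pos [415.  323.2  56.3] yaw 120.11 q [ 0.66  0.02 -0.17  1.38 -0.    1.71] open 0.476 F [ 0.7 -0.4  6.4]
tool shift/100: [-0.014 -0.007 -0.737] len 74.0 roll/180: None
```

View pics/w13.png

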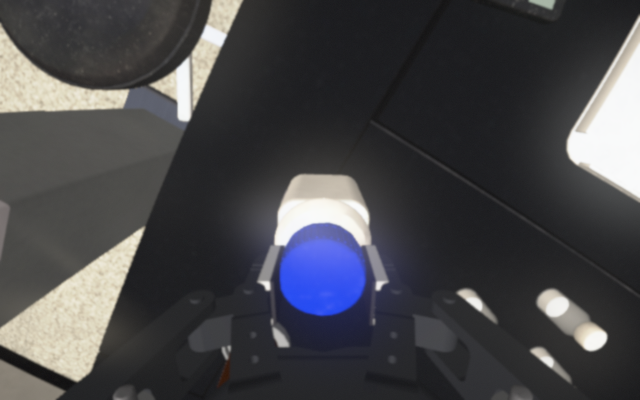

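```bash
python3 -m creep '{"linear":[[0,0,-0.05],[0,0,-0.1],[0,0,-0.2],[0,0,-0.25],[0,0,-0.25],[0,0,-0.25],[0,0,-0.25],[0,0,-0.15],[0,0,-0.08],[0,0,0],[0,0,0]],"roll":[0,0,0,0,0,0,0,0,0,0,0],"grip":[-1,-1,-1,-1,-1,-1,-1,-1,-1,-1,-1]}' 50
python3 -c "
from h import *
go(575,-329.5,210)
wrist('w14')"
```

```text
time_s: 24.15
position: [414.4, 322.7, 212.6]
orientation: [[-0.502, 0.865, -0.001], [0.865, 0.502, -0.001], [-0.0, -0.001, -1.0]]
ft_force: [-0.1, 0.3, -3.9]
opening: 0.473
t 24.15 pos [414.4 322.7 212.6] yaw 120.11 q [ 0.66  0.03  0.14  1.68 -0.    1.71] open 0.473 F [-0.1  0.3 -3.9]
tool shift/100: [-6.448 -1.882  0.029] len 672.0 roll/180: None
```

View pics/w14.png

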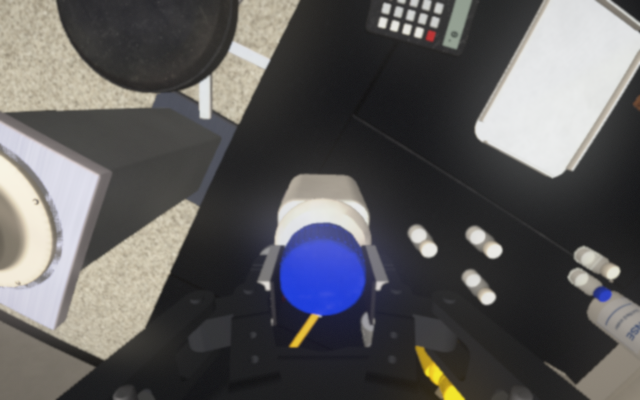

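```bash
python3 -m creep '{"linear":[[-0.08,-0.023,0],[-0.16,-0.047,0],[-0.24,-0.07,0],[-0.3,-0.088,0],[-0.3,-0.088,0],[-0.3,-0.088,0],[-0.3,-0.088,0],[-0.3,-0.088,0],[-0.3,-0.088,0],[-0.3,-0.088,0],[-0.3,-0.088,0],[-0.3,-0.088,0]],"roll":[0,0,0,0,0,0,0,0,0,0,0,0],"grip":[-1,-1,-1,-1,-1,-1,-1,-1,-1,-1,-1,-1]}' 50
python3 -m creep '{"linear":[[-0.3,-0.088,0],[-0.3,-0.088,0],[-0.3,-0.088,0],[-0.3,-0.088,0],[-0.3,-0.088,0],[-0.3,-0.088,0],[-0.3,-0.088,0],[-0.3,-0.088,0],[-0.24,-0.07,0],[-0.16,-0.05,0],[-0.08,-0.02,0],[-0.04,-0.01,0]],"roll":[0,0,0,0,0,0,0,0,0,0,0,0],"grip":[-1,-1,-1,-1,-1,-1,-1,-1,-1,-1,-1,-1]}' 50
python3 -m creep '{"linear":[[0,0,0],[0,0,0],[0,0,0]],"roll":[0,0,0],"grip":[-1,-1,-1]}' 50
python3 -c "
from h import *
go(575,-329.5,80)
wrist('w15')"
```

```text
time_s: 25.4
position: [492.9, -1.5, 213.3]
orientation: [[-0.501, 0.865, -0.0], [0.865, 0.501, -0.0], [-0.0, -0.0, -1.0]]
ft_force: [0.3, 0.5, -2.6]
opening: 0.472
time_s: 26.6
position: [565.3, -295.6, 213.0]
orientation: [[-0.5, 0.866, -0.001], [0.866, 0.5, 0.0], [0.001, -0.001, -1.0]]
ft_force: [0.7, 0.3, -3.4]
opening: 0.475
time_s: 26.9
position: [566.0, -293.7, 213.7]
orientation: [[-0.502, 0.865, 0.0], [0.865, 0.502, -0.0], [-0.0, 0.0, -1.0]]
ft_force: [-0.0, 0.8, -3.2]
opening: 0.475
t 26.9 pos [ 566.  -293.7  213.7] yaw 120.16 q [-0.48  0.32  0.47  1.72  0.    0.57] open 0.475 F [-0.   0.8 -3.2]
tool shift/100: [-0.354 -0.102  1.337] len 139.0 roll/180: None
```

View pics/w15.png

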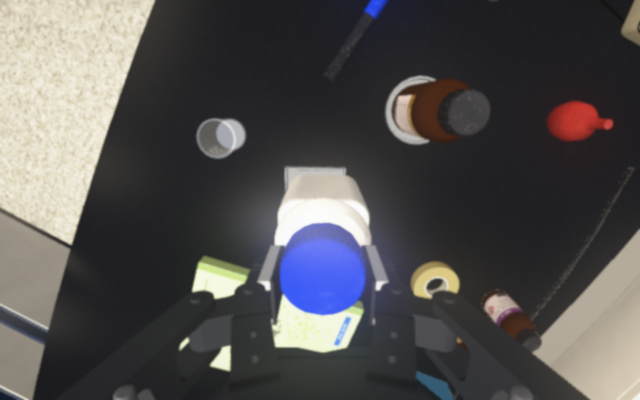

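```bash
python3 -m creep '{"linear":[[-0.08,-0.02,0],[-0.14,-0.04,0],[-0.1,-0.03,0],[-0.035,-0.01,0.1],[0,0,0.25],[0,0,0.3],[0,0,0.3],[0,0,0.25],[0,0,0.12],[0,0,0],[0,0,0]],"roll":[0,0,0,0,0,0,0,0,0,0,0],"grip":[-1,-1,-1,-1,-1,-1,-1,-1,-1,-1,-1]}' 50
python3 -c "
from h import *
from cell import grab_frame
go(575,-329.5,62)
wrist('w16')
f=grab_frame('scene');c=f['frame'][30:230,300:500,::-1];cv2.imwrite('pics/s16.png',cv2.resize(c,None,fx=3,fy=3))"
```

```text
time_s: 28.05
position: [575.5, -330.3, 82.3]
orientation: [[-0.502, 0.865, 0.001], [0.865, 0.502, -0.0], [-0.001, 0.0, -1.0]]
ft_force: [0.4, 0.6, -2.8]
opening: 0.472
t 28.05 pos [ 575.5 -330.3   82.3] yaw 120.1 q [-0.52  0.35  0.25  1.48  0.    0.52] open 0.472 F [ 0.4  0.6 -2.8]
tool shift/100: [0.01  0.    0.203] len 20.0 roll/180: None
```

View pics/w16.png

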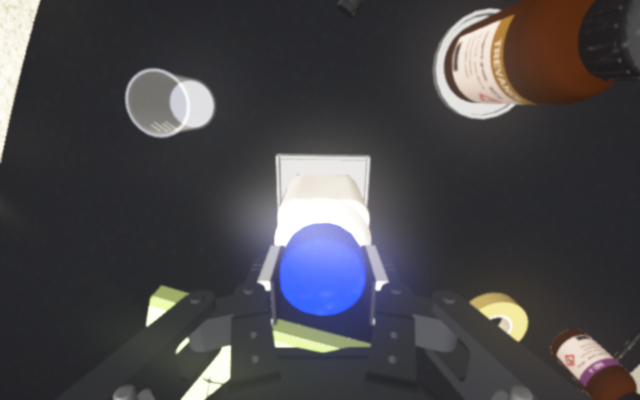

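View pics/s16.png

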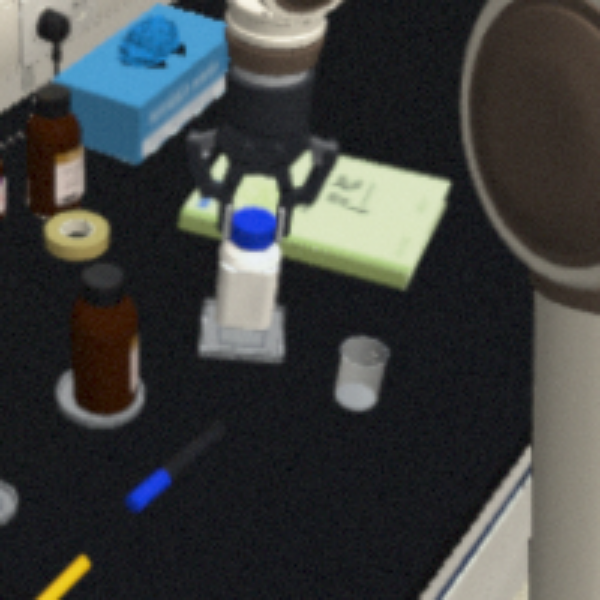

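```bash
python3 -c "
from h import *
f=dict(np.load('w16.npz'))
for uv,z in [((323,155),10),((278,155),10),((369,155.5),10)]: print(plane(f,uv,z,f['T']).round(1))
"
python3 -m creep '{"linear":[[0,0,0.06],[0,0,0.08],[0,0,0.04],[0,0,0.02],[0,0,0.01],[0,0,0],[0,0,0]],"roll":[0,0,0,0,0,0,0],"grip":[-1,-1,-1,-1,-1,-1,-1]}' 50
python3 -c "
from h import *
go(575,-329.5,62)"
```

```text
[ 554.5 -295.2   10. ]
[ 521.7 -314.2   10. ]
[ 588.2 -276.1   10. ]
time_s: 28.85
position: [575.3, -330.2, 60.5]
orientation: [[-0.502, 0.865, 0.0], [0.865, 0.502, -0.0], [-0.0, 0.0, -1.0]]
ft_force: [0.0, 0.6, -2.6]
opening: 0.473
t 28.85 pos [ 575.3 -330.2   60.5] yaw 120.11 q [-0.52  0.35  0.22  1.44  0.    0.52] open 0.473 F [ 0.   0.6 -2.6]
tool shift/100: [ 0.008  0.001 -0.015] len 2.0 roll/180: None
```

```bash
python3 -m creep '{"linear":[[0,0,0.007],[0,0,0],[0,0,0],[0,0,0],[0,0,0],[0,0,0],[0,0,0],[0,0,0]],"roll":[0,0,0,0,0,0,0,0],"grip":[-1,-1,-1,0.3,0.6,0.8,0.8,0.8]}' 50
python3 -m creep '{"linear":[[0,0,-0.05],[0,0,-0.15],[0,0,-0.2],[0,0,-0.25],[0,0,-0.25],[0,0,-0.15],[0,0,-0.05],[0,0,0],[0,0,0]],"roll":[0,0,0,0,0,0,0,0,0],"grip":[0.8,0.8,0.8,0.8,0.8,0.8,0.8,0.8,0.8]}' 50
python3 -c "
from h import *
from cell import grab_frame
go(574.5,310,150)
wrist('w17')
f=grab_frame('scene');c=f['frame'][30:230,300:500,::-1];cv2.imwrite('pics/s17.png',cv2.resize(c,None,fx=3,fy=3))"
```

```text
time_s: 29.65
position: [575.2, -330.2, 59.6]
orientation: [[-0.502, 0.865, 0.0], [0.865, 0.502, 0.0], [0.0, 0.0, -1.0]]
ft_force: [-0.1, 0.9, 0.7]
opening: 0.903
time_s: 30.55
position: [575.0, -330.1, 169.0]
orientation: [[-0.502, 0.865, -0.001], [0.865, 0.502, 0.0], [0.001, -0.0, -1.0]]
ft_force: [-0.3, 0.5, -0.1]
opening: 0.903
t 30.55 pos [ 575.  -330.1  169. ] yaw 120.11 q [-0.52  0.36  0.44  1.65 -0.    0.52] open 0.903 F [-0.3  0.5 -0.1]
tool shift/100: [5.54  3.206 0.193] len 640.0 roll/180: None
```

View pics/s17.png

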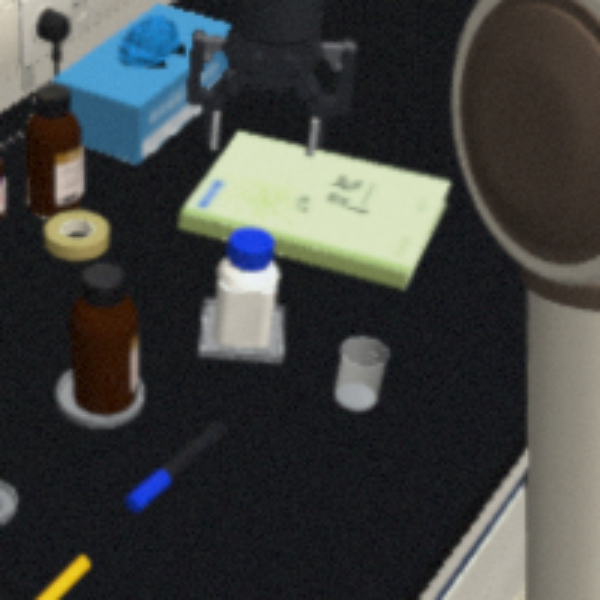

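View pics/w17.png

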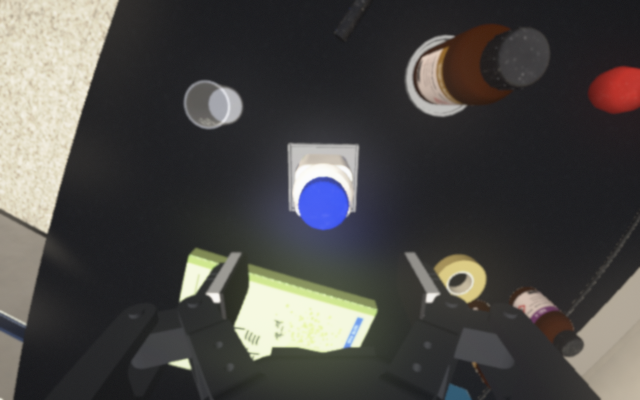

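```bash
python3 -m creep '{"linear":[[0.07,0.04,0],[0.14,0.08,0],[0.21,0.12,0],[0.26,0.15,0],[0.26,0.15,0],[0.26,0.15,0],[0.26,0.15,0],[0.26,0.15,0],[0.26,0.15,0],[0.26,0.15,0],[0.26,0.15,0],[0.26,0.15,0]],"roll":[0,0,0,0,0,0,0,0,0,0,0,0],"grip":[0.5,0.5,0.5,0.5,0.5,0.5,0.5,0.5,0.5,0.5,0.5,0.5]}' 30
python3 -m creep '{"linear":[[0.26,0.15,0],[0.26,0.15,0],[0.26,0.15,0],[0.26,0.15,0],[0.26,0.15,0],[0.26,0.15,0],[0.26,0.15,0],[0.26,0.15,0],[0.26,0.15,0],[0.2,0.12,0],[0.13,0.07,0],[0.06,0.04,0]],"roll":[0,0,0,0,0,0,0,0,0,0,0,0],"grip":[0.5,0.5,0.5,0.5,0.5,0.5,0.5,0.5,0.5,0.5,0.5,0.5]}' 30
python3 -m creep '{"linear":[[0,0,0],[0,0,0],[0,0,0]],"roll":[0,0,0],"grip":[0.5,0.5,0.5]}' 30
python3 -c "
from h import *
go(574.5,310,100)
wrist('w18')"
```

```text
time_s: 31.85
position: [573.5, -9.3, 169.7]
orientation: [[-0.502, 0.865, 0.0], [0.865, 0.502, 0.0], [0.0, 0.0, -1.0]]
ft_force: [0.1, 0.0, -0.1]
opening: 0.749
time_s: 33.05
position: [573.1, 305.3, 169.5]
orientation: [[-0.503, 0.864, -0.0], [0.864, 0.503, -0.0], [0.0, -0.0, -1.0]]
ft_force: [0.2, -0.3, -0.2]
opening: 0.751
time_s: 33.35
position: [574.2, 302.8, 169.9]
orientation: [[-0.501, 0.866, 0.0], [0.866, 0.501, -0.0], [-0.0, 0.0, -1.0]]
ft_force: [0.2, -0.1, -0.4]
opening: 0.748
t 33.35 pos [574.2 302.8 169.9] yaw 120.05 q [ 0.49  0.32  0.39  1.64 -0.    1.53] open 0.748 F [ 0.2 -0.1 -0.4]
tool shift/100: [0.061 0.038 0.699] len 70.0 roll/180: None
```

View pics/w18.png

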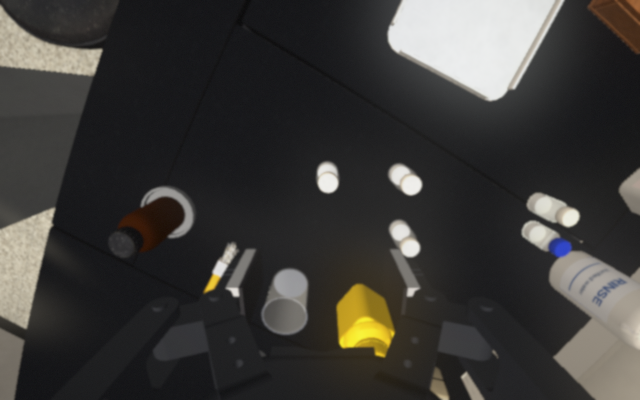

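```bash
python3 -c "
from h import *
f=dict(np.load('w18.npz'))
for uv,z in [((327.5,184),57),((411,187),57),((409,247),57),((285,283),0)]:
  p=plane(f,uv,z,f['T']);print(uv,p.round(1),np.hypot(*p[:2]).round())
im=f['frame'][140:280,290:450,::-1];cv2.imwrite('pics/w18c.png',cv2.resize(im,None,fx=4.2,fy=4.2,interpolation=cv2.INTER_CUBIC))
"
```

```text
(327.5, 184) [575.  309.4  57. ] 653.0
(411, 187) [650.1 349.3  57. ] 738.0
(409, 247) [687.6 292.9  57. ] 747.0
(285, 283) [603.2 148.4   0. ] 621.0
```

View pics/w18c.png

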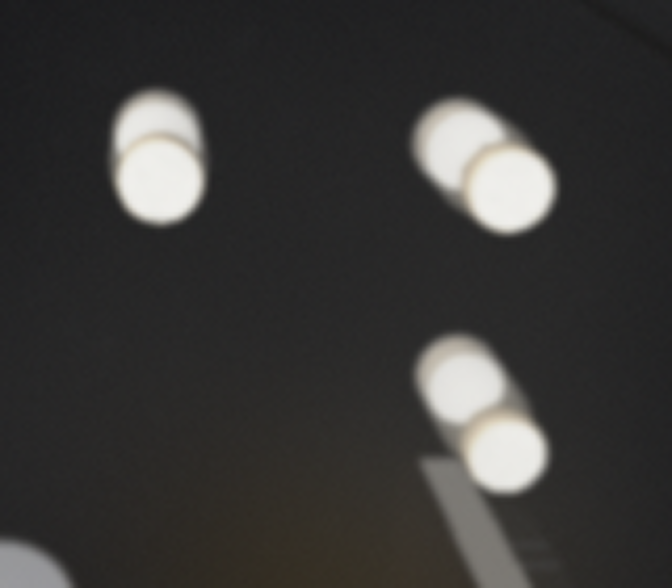

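```bash
python3 -m creep '{"linear":[[0.065,0.04,0],[0,0,0.1],[0,0,0.2],[0,0,0.25],[0,0,0.25],[0,0,0.25],[0,0,0.15],[0,0,0.1],[0,0,0],[0,0,0]],"roll":[0,0,0,0,0,0,0,0,0,0],"grip":[0.5,0.5,0.5,0.5,0.5,0.5,0.5,0.5,0.5,0.5]}' 30
python3 -c "
from h import *
go(575,309.7,-19)
wrist('w19')"
```

```text
time_s: 34.4
position: [574.6, 311.6, 40.6]
orientation: [[-0.502, 0.865, 0.001], [0.865, 0.502, 0.0], [-0.0, 0.001, -1.0]]
ft_force: [-0.1, 0.4, 1.0]
opening: 0.747
t 34.4 pos [574.6 311.6  40.6] yaw 120.11 q [ 0.5   0.33  0.15  1.39 -0.    1.54] open 0.747 F [-0.1  0.4  1. ]
tool shift/100: [-0.018 -0.007  0.596] len 60.0 roll/180: None
```

View pics/w19.png

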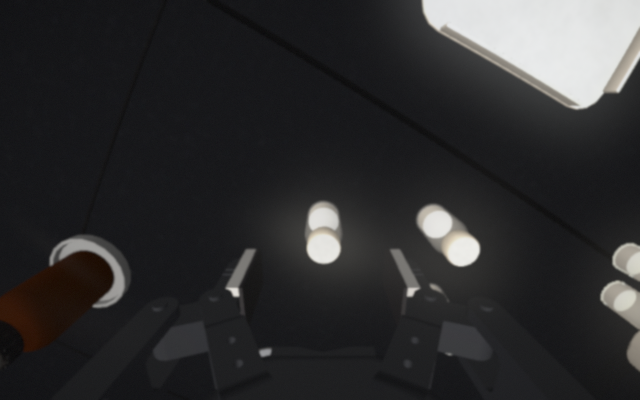

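```bash
python3 -c "
from h import *
f=dict(np.load('w19.npz'))
print(plane(f,(323.5,246),57,f['T']).round(1))"
python3 -m creep '{"linear":[[-0.01,0,0.08],[0,0,0.15],[0,0,0.15],[0,0,0.12],[0,0,0.07],[0,0,0.02],[0,0,0],[0,0,0]],"roll":[0,0,0,0,0,0,0,0],"grip":[0.5,0.5,0.5,0.5,0.5,0.5,0.5,0.5]}' 25
python3 -c "
from h import *
from cell import grab_frame
go(575,309.7,-19)
wrist('w20')
f=grab_frame('scene');c=f['frame'][170:330,130:330,::-1];cv2.imwrite('pics/s20.png',cv2.resize(c,None,fx=3.5,fy=3.5))"
```

```text
[574. 312.  57.]
time_s: 35.25
position: [575.1, 310.7, -18.7]
orientation: [[-0.502, 0.865, 0.001], [0.865, 0.502, 0.0], [-0.0, 0.001, -1.0]]
ft_force: [-0.0, -0.1, 0.8]
opening: 0.751
t 35.25 pos [575.1 310.7 -18.7] yaw 120.11 q [0.5  0.35 0.07 1.28 0.   1.54] open 0.751 F [-0.  -0.1  0.8]
tool shift/100: [-0.008 -0.006  0.003] len 1.0 roll/180: None
```

View pics/w20.png

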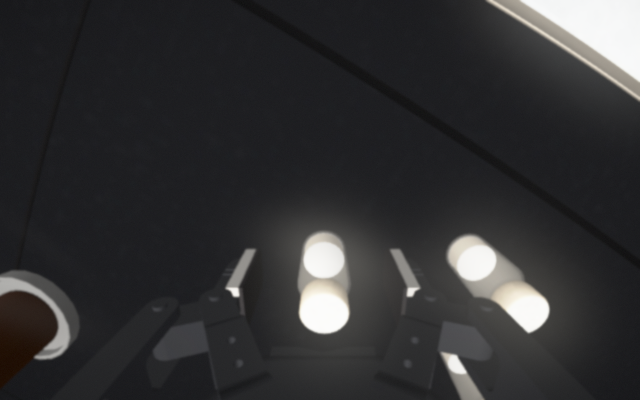

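View pics/s20.png

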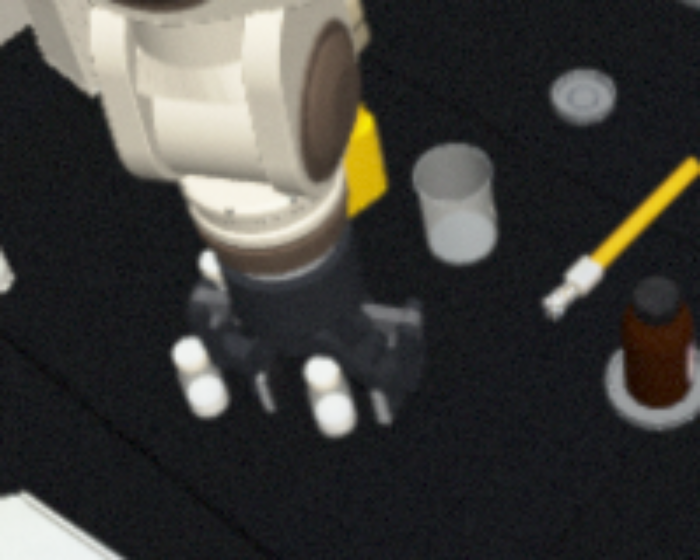

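```bash
python3 -m creep '{"linear":[[0,0,0],[0,0,0],[0,0,0],[0,0,0],[0,0,0],[0,0,0],[0,0,0],[0,0,0],[0,0,0]],"roll":[0,0,0,0,0,0,0,0,0],"grip":[0,-0.2,-1,-1,-1,-1,-1,-1,-1]}' 25
python3 -c "
from h import *
go(575,309.7,-19)
wrist('w21')"
```

```text
time_s: 36.25
position: [574.8, 310.6, -19.1]
orientation: [[-0.502, 0.865, 0.0], [0.865, 0.502, 0.0], [-0.0, 0.0, -1.0]]
ft_force: [-0.4, -1.3, 4.2]
opening: 0.279
t 36.25 pos [574.8 310.6 -19.1] yaw 120.11 q [0.5  0.35 0.07 1.28 0.   1.54] open 0.279 F [-0.4 -1.3  4.2]
tool shift/100: [-0.008 -0.003 -0.001] len 1.0 roll/180: None
```

View pics/w21.png

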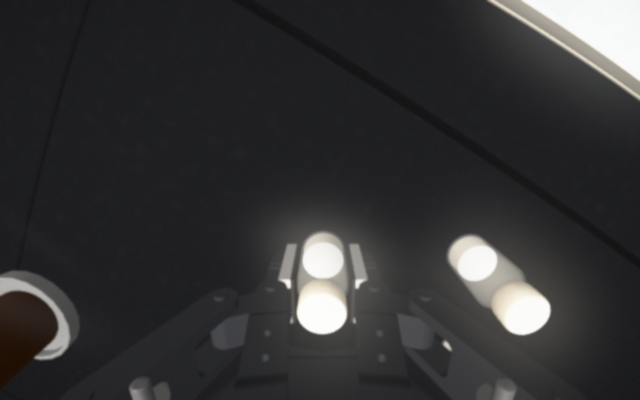

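```bash
python3 -m creep '{"linear":[[0,0,-0.05],[0,0,-0.1],[0,0,-0.2],[0,0,-0.25],[0,0,-0.25],[0,0,-0.25],[0,0,-0.2],[0,0,-0.15],[0,0,-0.05],[0,0,0],[0,0,0]],"roll":[0,0,0,0,0,0,0,0,0,0,0],"grip":[-1,-1,-1,-1,-1,-1,-1,-1,-1,-1,-1]}' 25
python3 -c "
from h import *
go(623.5,2.2,131)
wrist('w22')"
```

```text
time_s: 37.4
position: [574.5, 310.4, 129.8]
orientation: [[-0.502, 0.865, -0.001], [0.865, 0.502, -0.001], [0.0, -0.001, -1.0]]
ft_force: [-0.9, 0.3, -0.1]
opening: 0.277
t 37.4 pos [574.5 310.4 129.8] yaw 120.11 q [ 0.5   0.33  0.32  1.56 -0.    1.54] open 0.277 F [-0.9  0.3 -0.1]
tool shift/100: [-2.912 -1.122 -0.011] len 312.0 roll/180: None
```

View pics/w22.png

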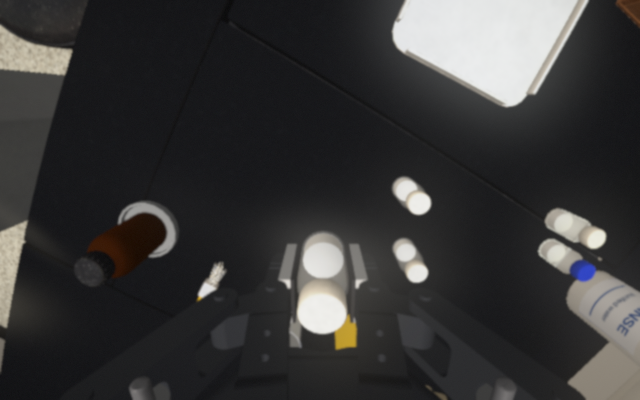

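```bash
python3 -m creep '{"linear":[[-0.1,-0.04,0],[-0.2,-0.08,0],[-0.28,-0.107,0],[-0.3,-0.115,0],[-0.3,-0.115,0],[-0.3,-0.115,0],[-0.3,-0.115,0],[-0.3,-0.115,0],[-0.3,-0.115,0],[-0.28,-0.107,0],[-0.17,-0.07,0],[-0.08,-0.03,0]],"roll":[0,0,0,0,0,0,0,0,0,0,0,0],"grip":[-1,-1,-1,-1,-1,-1,-1,-1,-1,-1,-1,-1]}' 25
python3 -m creep '{"linear":[[0,0,0],[0,0,0],[0,0,0]],"roll":[0,0,0],"grip":[-1,-1,-1]}' 25
python3 -c "
from h import *
go(623.5,2.2,15)
wrist('w23')"
```

```text
time_s: 38.65
position: [623.3, 0.6, 130.3]
orientation: [[-0.5, 0.866, -0.001], [0.866, 0.5, -0.0], [0.0, -0.001, -1.0]]
ft_force: [-0.5, -0.8, 0.0]
opening: 0.283
time_s: 38.95
position: [623.4, 3.5, 130.6]
orientation: [[-0.503, 0.864, -0.0], [0.864, 0.503, 0.0], [0.0, -0.0, -1.0]]
ft_force: [-0.8, 0.5, 0.0]
opening: 0.284
t 38.95 pos [623.4   3.5 130.6] yaw 120.18 q [0.01 0.25 0.23 1.55 0.   1.05] open 0.284 F [-0.8  0.5  0. ]
tool shift/100: [-0.013 -0.006  1.156] len 116.0 roll/180: None
```

View pics/w23.png

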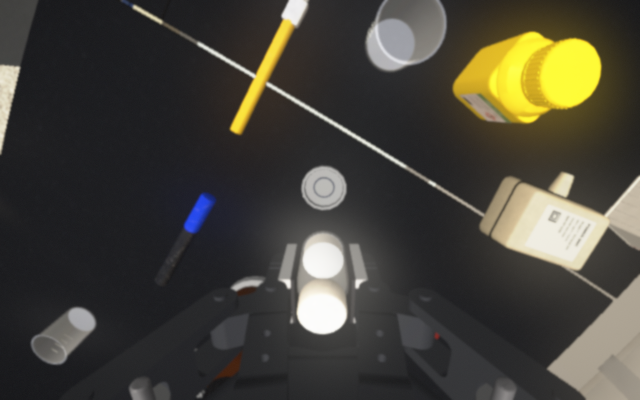

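```bash
python3 -c "
from h import *
f=dict(np.load('w23.npz'))
print(plane(f,(324,188),10,f['T']).round(1))"
python3 -m creep '{"linear":[[-0.01,-0.005,0.1],[0,0,0.25],[0,0,0.3],[0,0,0.25],[0,0,0.15],[0,0,0.08],[0,0,0],[0,0,0]],"roll":[0,0,0,0,0,0,0,0],"grip":[-1,-1,-1,-1,-1,-1,-1,-1]}' 25
python3 -c "
from h import *
from cell import grab_frame
go(623.5,2.2,-14)
wrist('w24')
f=grab_frame('scene');c=f['frame'][130:260,220:400,::-1];cv2.imwrite('pics/s24.png',cv2.resize(c,None,fx=4,fy=4,interpolation=cv2.INTER_CUBIC))"
```

```text
[624.3   3.   10. ]
time_s: 39.8
position: [624.1, 1.4, 18.8]
orientation: [[-0.502, 0.865, 0.001], [0.865, 0.502, 0.0], [-0.001, 0.001, -1.0]]
ft_force: [-0.5, 0.0, -0.3]
opening: 0.28
t 39.8 pos [624.1   1.4  18.8] yaw 120.11 q [0.   0.27 0.03 1.33 0.   1.05] open 0.28 F [-0.5  0.  -0.3]
tool shift/100: [ 0.011 -0.002  0.328] len 33.0 roll/180: None
```

View pics/w24.png

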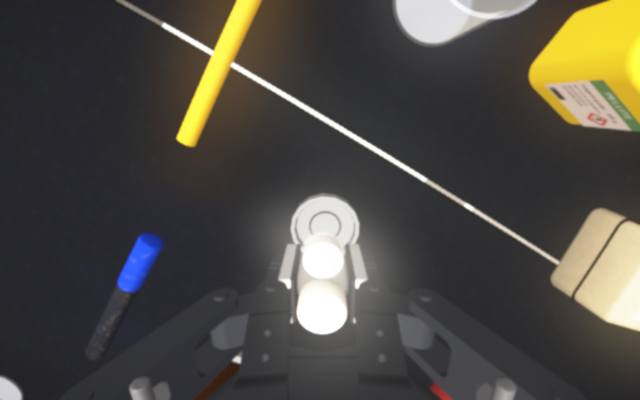

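View pics/s24.png

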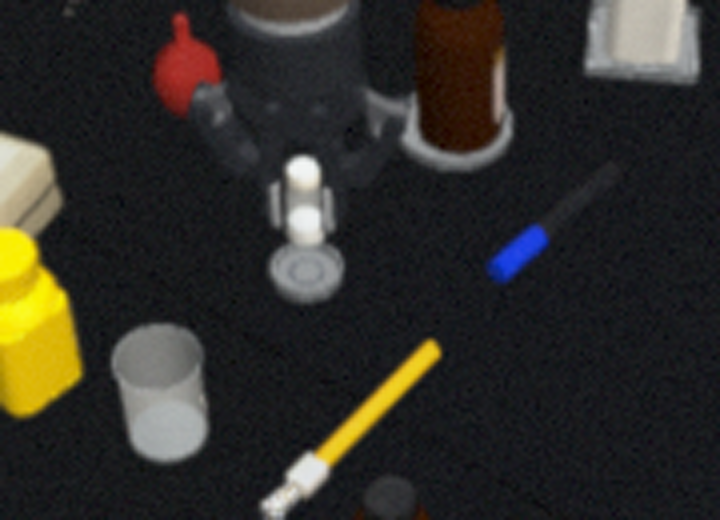

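```bash
python3 -m creep '{"linear":[[0.01,0,0.06],[0,0,0.1],[0,0,0.08],[0,0,0.05],[0,0,0.03],[0,0,0.012],[0,0,0],[0,0,0]],"roll":[0,0,0,0,0,0,0,0],"grip":[-1,-1,-1,-1,-1,-1,-1,-1]}' 25
python3 -c "
from h import *
from cell import grab_frame
go(623.5,2.2,-15)
wrist('w25')
f=grab_frame('scene');c=f['frame'][130:260,220:400,::-1];cv2.imwrite('pics/s25.png',cv2.resize(c,None,fx=4,fy=4,interpolation=cv2.INTER_CUBIC))"
```

```text
time_s: 40.7
position: [622.9, 2.1, -15.1]
orientation: [[-0.502, 0.865, 0.0], [0.865, 0.502, -0.0], [-0.0, -0.0, -1.0]]
ft_force: [-3.5, 0.3, 4.1]
opening: 0.286
t 40.7 pos [622.9   2.1 -15.1] yaw 120.11 q [ 0.    0.28 -0.02  1.27 -0.    1.05] open 0.286 F [-3.5  0.3  4.1]
tool shift/100: [-0.002  0.005 -0.001] len 1.0 roll/180: None
```

View pics/w25.png

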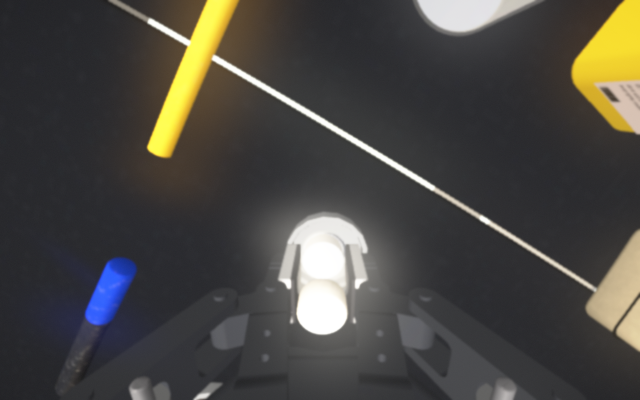

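View pics/s25.png

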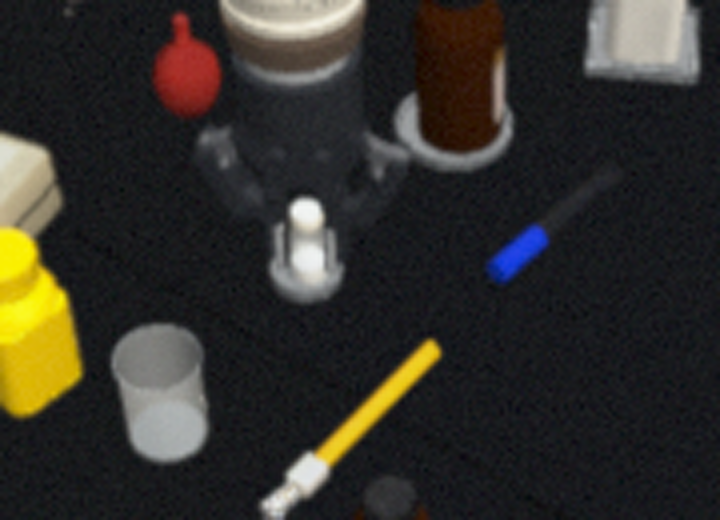

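```bash
python3 -m creep '{"linear":[[0,0,0],[0,0,0],[0,0,0],[0,0,0],[0,0,0],[0,0,0]],"roll":[0,0,0,0,0,0],"grip":[-0.3,-0.1,0.2,0.3,0.3,0.3]}' 25
python3 -m creep '{"linear":[[0,0,-0.05],[0,0,-0.1],[0,0,-0.2],[0,0,-0.25],[0,0,-0.25],[0,0,-0.25],[0,0,-0.25],[0,0,-0.15],[0,0,-0.1],[0,0,0],[0,0,0]],"roll":[0,0,0,0,0,0,0,0,0,0,0],"grip":[0.3,0.3,0.3,0.3,0.3,0.3,0.3,0.3,0.3,0.3,0.3]}' 25
python3 -c "
from h import *
from cell import grab_frame
go(450,0,200)
wrist('w26')
f=grab_frame('scene');cv2.imwrite('pics/s26.png',f['frame'][:,:,::-1])"
```

```text
time_s: 41.4
position: [623.0, 2.2, -15.6]
orientation: [[-0.502, 0.865, -0.0], [0.865, 0.502, 0.0], [0.0, -0.0, -1.0]]
ft_force: [-0.9, -0.9, -0.9]
opening: 0.645
time_s: 42.5
position: [622.9, 2.2, 144.0]
orientation: [[-0.502, 0.865, -0.001], [0.865, 0.502, 0.0], [0.0, -0.0, -1.0]]
ft_force: [-0.2, 0.2, -0.1]
opening: 0.652
t 42.5 pos [622.9   2.2 144. ] yaw 120.11 q [0.   0.25 0.25 1.57 0.   1.05] open 0.652 F [-0.2  0.2 -0.1]
tool shift/100: [ 0.849 -1.507 -0.559] len 182.0 roll/180: None
```

View pics/w26.png

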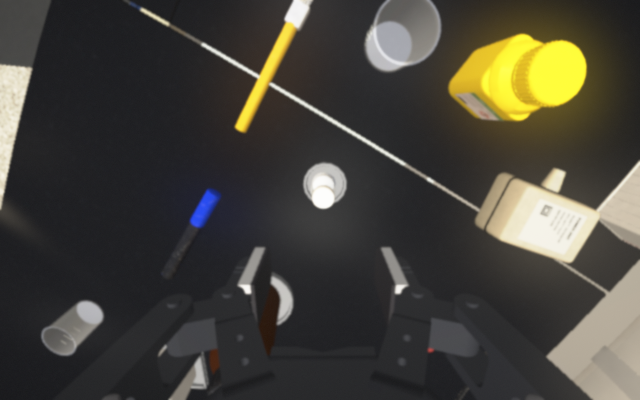

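View pics/s26.png

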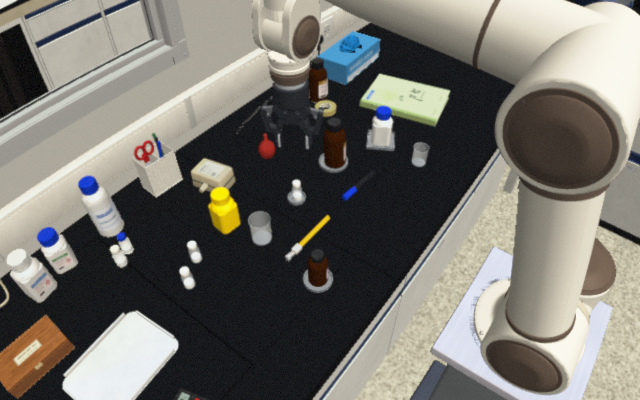

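```bash
python3 -m creep '{"linear":[[0,0,-0.2],[0,0,-0.25],[0,0,-0.15],[-0.05,-0.13,0],[-0.1,-0.26,0],[-0.1,-0.26,0],[-0.1,-0.26,0],[-0.1,-0.26,0],[-0.1,-0.26,0],[-0.1,-0.26,0],[-0.1,-0.26,0],[-0.1,-0.26,0]],"roll":[0,0,0,0,0,0,0,0,0,0,0,0],"grip":[0.3,0.3,0.3,0.3,0.3,0.3,0.3,0.3,0.3,0.3,0.3,0.3]}' 25
python3 -m creep '{"linear":[[-0.1,-0.26,0],[-0.1,-0.26,0],[-0.1,-0.26,0],[-0.1,-0.26,0],[-0.1,-0.26,0],[-0.1,-0.26,0],[-0.1,-0.26,0],[-0.1,-0.26,0],[-0.1,-0.26,0],[-0.1,-0.26,0],[-0.05,-0.13,0],[0,0,0]],"roll":[0,0,0,0,0,0,0,0,0,0,0,0],"grip":[0.3,0.3,0.3,0.3,0.3,0.3,0.3,0.3,0.3,0.3,0.3,0.3]}' 25
python3 -c "
from h import *
from cell import grab_frame
go(214,-506,200)
f=grab_frame('top');np.savez('top9.npz',**f)
c=f['frame'][135:265,250:450,::-1];cv2.imwrite('pics/t9.png',cv2.resize(c,None,fx=4,fy=4,interpolation=cv2.INTER_CUBIC))
f=grab_frame('scene');np.savez('scene9.npz',**f)
c=f['frame'][90:300,240:450,::-1];cv2.imwrite('pics/s9.png',cv2.resize(c,None,fx=2.8,fy=2.8,interpolation=cv2.INTER_CUBIC))"
```

```text
time_s: 43.8
position: [472.5, -183.2, 202.7]
orientation: [[-0.501, 0.865, -0.002], [0.865, 0.501, 0.001], [0.002, -0.001, -1.0]]
ft_force: [0.6, -0.1, 0.5]
opening: 0.649
time_s: 45.0
position: [289.4, -410.6, 203.2]
orientation: [[-0.499, 0.866, -0.001], [0.866, 0.499, 0.001], [0.002, -0.0, -1.0]]
ft_force: [0.4, -0.1, -0.6]
opening: 0.649
t 45.0 pos [ 289.4 -410.6  203.2] yaw 119.96 q [-0.96 -0.02  0.07  1.66 -0.    0.09] open 0.649 F [ 0.4 -0.1 -0.6]
tool shift/100: [-0.45  -1.13   0.031] len 122.0 roll/180: None
```

View pics/t9.png

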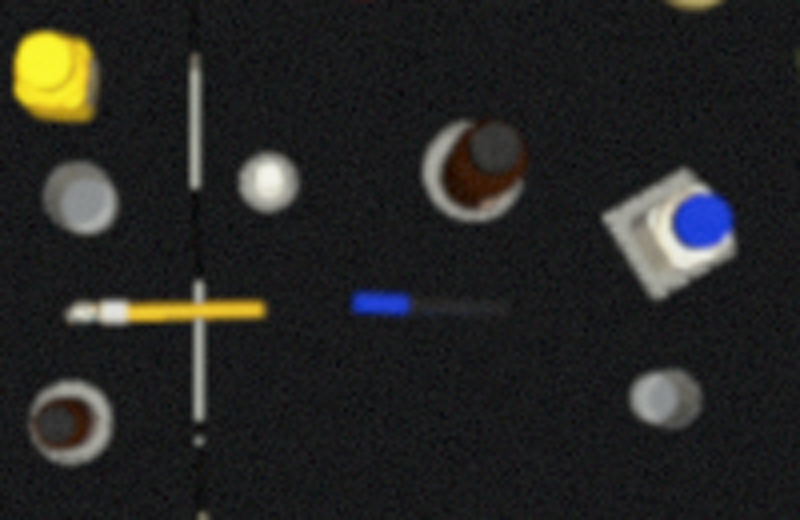

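View pics/s9.png

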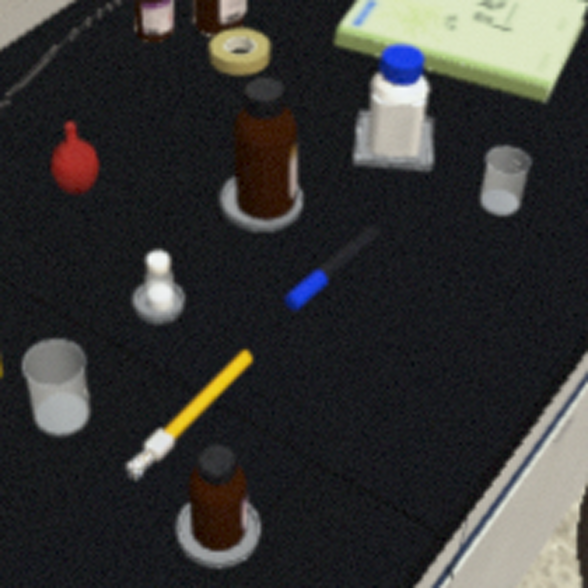

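```bash
python3 -c "
from h import *
f=dict(np.load('top9.npz'));g=dict(np.load('scene9.npz'))
C=lambda u,v:crop(u,v,250,135,4)
S=lambda u,v:crop(u,v,240,90,2.8)
for n,p,z,q in [('amber',C(496,147),144,S(265,93)),('small',C(59,424),99,S(217,461)),('sq',C(702,221),114,S(403,58)),('vial',C(268,177),61,S(158,261))]: print(n,plane(f,p,z).round(1),plane(g,q,z).round(1))
print('trays',[plane(f,C(*c),10).round(1) for c in [(473,170),(71,423),(670,234),(268,182)]])
a=np.load('top0.npz')['frame'].astype(int);b=f['frame'].astype(int)
for n,(u,v) in dict(bkL=(270,185),bkM=(416,234)).items(): print(n,abs(a[v-14:v+14,u-14:u+14]-b[v-14:v+14,u-14:u+14]).mean())
print(abs(a[130:150,340:360]-b[130:150,340:360]).mean())
"
```

```text
amber [ 631.  -168.7  144. ] [ 625.8 -163.7  144. ]
small [431.1 165.8  99. ] [428.4 169.8  99. ]
sq [ 575.2 -328.1  114. ] [ 572.9 -326.2  114. ]
vial [623.   2.  61.] [621.7   3.   61. ]
trays [array([ 631.9, -168.6,   10. ]), array([429.4, 168.4,  10. ]), array([ 575. , -330.1,   10. ]), array([625.5,   2.3,  10. ])]
bkL 4.660714285714286
bkM 4.505102040816326
4.408333333333333
```

All four are centred in their trays to within a few mm and the beakers are unchanged, so I'm handing in.

```bash
python3 -c "
from cell import workorder,sensors
print(workorder.hand_in()); print(sensors.state()['time_s'])"
```

```text
the job is handed in; nothing more can be done
None
the job is handed in; nothing more can be done
```

All four items are standing upright in their matching trays, and I handed the job in at about 45 s on the robot's clock. I placed the amber bottle in the large tray, then the small bottle in the middle tray, the white square bottle in the square tray and the vial in the small tray. The vial I took was the one nearest the base of the three on the open worktop: 653 mm away, against about 738 and 748 mm.

**Last checks:**
- **Placement:** the top camera puts each cap within about 3 mm of its tray centre, against roughly 8 mm of clearance. The scene camera differs by 1 to 7 mm. Its worst case is the amber bottle, about 6 to 8 mm off the top camera's tray centre. Both cameras' pictures show that bottle inside its rim, so I left it.
- **Beakers:** neither moved; the picture around each one matches the start picture to within image noise.
- **Contact:** the wrist force stayed at about 6 N or less at every reading, and the gripper was well clear of everything at the end.

**Mismatch found:** the reported tool point lies about 38 mm beyond the real fingertips. My first try at the amber cap therefore closed on air above it, without touching the bottle. I measured the offset in the wrist and scene depth images and allowed for it in every later grasp.

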